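Reassemble a microscope focus drive in the right order

TASK

The knob of the microscope's focus drive was put back too early: pull it off the leaning spindle and stand it, open end down, on the black rubber mat. Then slide on the round spacer ring, after it the eight-sided collar whose two slots match the two keys on the spindle, and last the knob again, each one pushed fully home against what is below it and let go. Do not knock the other things on the desk about.

Things in the scene. Friction and masses are not known exactly. Their poses are not given: they have to be found in the camera images.
- drive: White focus-drive housing (90 x 86 x 70 mm) on a dark steel stand (foot 150 x 110 mm), fixed. Its steel spindle leans 30 degrees from vertical, roughly to the robot's right (world -y); nothing is above it. Origin: centre of the spindle's foot on the sloping 74 mm square face, 100 mm above the table. z runs up along the spindle, y is level, x runs up the slope, roughly to the left.
- collar_seat (a point): Point on the spindle axis 16 mm above the drive's origin along z, same axes as the drive: the centre of the collar's underside lies here when it is home on the spacer.
- spindle_tip (a point): Top of the spindle, on its axis, same axes as the drive. Measured along z from the drive's origin: a boss 31 mm in diameter from 0 to 12 mm, then the spindle 18 mm in diameter up to 60 mm (tapered over the last 7 mm). Two keys stand out along +y and -y, 6 mm wide, reaching 15.5 mm from the axis, from 12 to 30 mm up, tops rounded.
- knob_seat (a point): Point on the spindle axis 34 mm above the drive's origin, same axes: where the centre of the knob's open end lies when it is home on the collar.
- knob: Black plastic knob, a round cup 40 mm in diameter (41 over its ribs), 40 mm tall, with a blind bore 22 mm wide and 32 mm deep, 60 g. Origin: centre of the open end; z points to the closed top. At the start it sits loosely on the bare spindle, its open end resting on the two keys, 30 mm above the drive's origin.
- spacer: Round steel spacer ring, 54 mm in diameter, 36 mm bore, 16 mm tall, lying flat on the table; no slots. It fits over the keys and the boss. Origin: centre of its underside; z up.
- collar_straight: The matching steel collar, flat on the table: eight-sided, 54 mm across flats, 18 mm tall, bore 22 mm with two slots 10 mm wide reaching 18 mm from the axis, on opposite sides along its +x and -x; outer flats face +x and -x too. Goes home with its x axis along the drive's y axis, either way round (play about 7 degrees). Origin: centre of underside.
- collar_corner: The wrong steel collar: same outside and bore, but its two slots are at a right angle, along its own +x and +y, so it cannot pass the keys. Origin: centre of its underside. To be left aside.
- mat: Thin black rubber mat, 110 x 110 mm, 3 mm thick, stuck to the table and empty. Origin: centre of its underside, on the table.
- eyepiece: Bystander: black eyepiece standing on its narrow end, up to 34 mm across, 50 mm tall. Origin: at the middle of its underside.
- objective: Bystander: steel objective lens standing up, 26 mm across, 44 mm tall. Origin: at the middle of its underside.
- jar: Bystander: amber jar, 60 mm across, 70 mm tall. Origin: at the middle of its underside.
- dropper: Bystander: small white bottle, 36 mm across, 65 mm tall. Origin: at the middle of its underside.
- screwdriver: Bystander: screwdriver lying down, 170 mm long. Origin: about the middle of its length, handle along its own -x.
- mouse: Bystander: white computer mouse, 105 x 60 x 32 mm. Origin: at the middle of its underside.
Mind the look-alikes: they are no part of the job. There is more than one size of the mat; the one meant has the size given above. Of the things that look like the drive, the larger one is meant.

How it is judged (in metres and radians):
On the way, in this order (a step that is already met when the one before it is completed fails the run):
1. the knob is off the spindle, standing open end down on the mat and let go (x of knob in the frame of mat between -0.055 and 0.055 m and y of knob in the frame of mat between -0.055 and 0.055 m and height (world z) of knob below 0.007 m and angle between knob's own z axis and vertical below 0.15 rad and contact force between the fingers and knob below 0.3 N), for 0.2 s.
2. the spacer is home at the foot of the spindle, the knob off (distance between spacer and drive below 0.007 m and angle between the z axis of spacer and the z axis of drive, either way round below 0.15 rad and distance between knob and drive above 0.12 m), for 0.2 s.
3. the matching collar is home over the keys on top of the spacer, the knob off (all of step 2 and distance between collar_straight and collar_seat below 0.005 m and angle between the z axis of collar_straight and the z axis of drive, either way round below 0.12 rad and angle between the x axis of collar_straight and the y axis of drive, either way round below 0.35 rad), for 0.2 s.
4. the knob is home on the spindle on top of the collar (distance between spacer and drive below 0.007 m and angle between the z axis of spacer and the z axis of drive, either way round below 0.15 rad and distance between collar_straight and collar_seat below 0.005 m and angle between the z axis of collar_straight and the z axis of drive, either way round below 0.12 rad and angle between the x axis of collar_straight and the y axis of drive, either way round below 0.35 rad and distance between knob and knob_seat below 0.006 m and angle between the z axis of knob and the z axis of drive, either way round below 0.2 rad), for 0.2 s.
At the end, for the whole second after the job is handed in: On the spindle, from below: the spacer within 7 mm of the spindle's foot, the straight-slotted collar within 5 mm of its seat and square to the spindle with its slots over the keys, the knob's open end within 6 mm of its seat on the collar; all three at rest (all of step 4 and linear speed of each of spacer, collar_straight, knob below 0.02 m/s); the robot touches nothing.
It fails at once if one of the other things on the desk is pushed more than 30 mm (distance of any of eyepiece, objective, jar, dropper, screwdriver, mouse from where it was at the start of the episode above 0.03 m).
It fails at once if one of the standing things is tipped over (angle between any of eyepiece, objective, jar, dropper, mouse's own z axis and vertical above 0.6 rad).
It also fails if it takes over 72 s, if anything falls off the work surface, if the arm or the gripper's body presses on something with over 40 N, if the wrist force passes 120 N, or if a joint passes its speed limit or range.

ROBOT

A 6-joint arm with a two-finger parallel gripper is mounted at the origin on the work surface. World frame = base frame: x ahead of the robot, y to its left, z up, the work surface at z = 0. Lengths are in mm, angles in rad, forces in N, time in s.
With the tool pointing down it reaches from about 425 to 1125 mm from the base axis. Payload 14.9 kg.
Tool frame: the origin (TCP) lies midway between the tips of the shut fingers; the grasp point (between the pads) lies 19 mm behind it; z points along the fingers, y is the direction in which the jaws open and shut (so a half turn about z gives the same grasp; the last joint's range is limited). The gripper opens to 91 mm and grips with 3 to 60 N. Pads are 32 mm wide; open, the fingers measure 118 mm over their backs; the gripper's body (76 mm by 178 mm) begins 60 mm behind the grasp point.
Start: joints at [1.259, 0.379, 1.734, -0, 1.028, -0.033], TCP at [192.648, 672.982, 213.932] pointing down, gripper open.
Joint ranges: [-2.77, 2.77], [-0.74, 2.19], [0, 2.66], [-1.06, 4.2], [0.31, 2.87], [-3.08, 3.08]. Speed limits (rad/s): [1.89, 1.89, 2.39, 3.14, 3.14, 3.14].

INTERFACE

Orientations are given as a 3x3 rotation matrix whose columns are the frame's x, y, z axes.
In Python, from workcell import monitor, vision, manip, nets gives the robot as it stands.
- The arm moves only by the tool play_rows, never from a script. Its argument "plan" is a list of rows, each a list of 7 numbers: the turn, a rotation vector about the tool's x, y, z in degrees, then the shift along the tool's x, y, z in m, then the opening, from 0 (shut) to 1 (fully open). A call has 1 to 12 rows; each row is the pose to reach, as a shift and turn from the pose commanded when the call began, along the tool's axes at that moment; what a row does not reach only later rows make up. A row lasts 1/10 s, in which the tool goes at most 50 mm and 8.59 degrees, less where a joint would pass 70% of its speed; a pose out of reach is approached as far as the arm can. A call with a gripper value outside its range is refused whole. The fingers move at their own pace and stop on an object; "force" is the grip in N (left out, the last holds). Time passes only in rows, so rows that repeat a pose let the fingers close. It gives the time, the measured TCP pose, the force and the opening at its end, in the units of the state.
- monitor.observe(): the state, without advancing time (a new reading comes with each control period).
- vision.grab_frame(name): name is "scene" or "top"; returns a dict with "pixels" (384x512x3 uint8, red, green, blue), "range_z" (384x512 float32, mm along the optical axis (not along the pixel's ray), 0 where there is no reading), "intrinsics" (3x3 intrinsics, pixels), "rvec" (rotation vector, rad) and "tvec" (3), from world to camera coordinates, as OpenCV has them. Camera axes: x right, y down, z forward; pixel columns grow to the right and rows downward; lengths in mm; the calibration is good to about 2 mm. A picture is of the moment at which its call begins.
- manip.hand_in(): hands the job in, once; it reports no verdict.
Trained networks look in a picture, given as the dict that the camera call returned (one of the last four; its "shot" number tells which), for a name from the list of things; names that differ only in an ending like _2 or _b are one class to them, and where a whole thing is asked for, a point or a joint stands for the part that bears it (a point fixed in the world has none). Each returns a list of dicts, best first, with "score" (0 to 1); they miss things now and then, are a little off and sometimes report something else, mostly with a low value. They report only what shows in the picture. A call takes as long as a camera call. They do not tell look-alikes from the thing itself.
- nets.look_for(target, picture): "xyz" ([x, y, z] in mm, in world coordinates, good to about 4 mm: the middle of the surface that is visible of it).
- nets.cut_out(target, picture): "mask" (384x512 bool, what is visible of it).
The state is a dict: "clock": time; "qpos": joint angles; "qvel": joint speeds; "effort": joint torques, N m; "tool_pos": TCP position; "orientation": TCP orientation; "ft_force": force on the tool from outside, world axes, zero at the start; "ft_torque": the same for the moment, N m; "grip_width": finger opening in mm.
Only numpy, scipy, OpenCV 4.12 (cv2) and the standard library are available. Lean on these libraries where they do the work, as an engineer would, in place of code of your own. Each camera call takes 0.05 s, during which the arm holds its last target.

## Working session

There is one attempt and no reset: what is moved stays moved. The work goes in short steps, Python scripts to look and compute and a tool call to move; the robot and the scene stay as the last step left them, time stands still between calls to the robot, and variables do not carry over. Pictures are saved under pics/ and viewed, and the job is handed in when it is done.

Besides the shell and the picture viewer there is one more tool, called after ">>>" as name([rows], argument=value, ...), one row to a line, values as JSON. play_rows: Moves the arm, as the interface text tells. Its arguments: {"type":"object","properties":{"plan":{"type":"array","items":{"type":"array","items":{"type":"number"}}},"force":{"type":"number"}},"required":["plan"]}

```bash
ls; mkdir -p pics; cat > h.py <<'E'
import numpy as np, cv2, pickle
from workcell import monitor, vision, manip, nets
def save(p,name,crop=None,s=1):
    im=p["pixels"][:,:,::-1]
    if crop: x0,y0,x1,y1=crop; im=im[y0:y1,x0:x1]
    if s!=1: im=cv2.resize(im,None,fx=s,fy=s,interpolation=cv2.INTER_CUBIC)
    cv2.imwrite("pics/"+name,im)
def world(p):
    K=p["intrinsics"];R=cv2.Rodrigues(np.array(p["rvec"],float))[0];t=np.array(p["tvec"],float).ravel()
    z=p["range_z"].astype(float);v,u=np.mgrid[:z.shape[0],:z.shape[1]]
    c=np.stack([(u-K[0][2])/K[0][0]*z,(v-K[1][2])/K[1][1]*z,z],-1)
    w=(c-t)@R; w[z==0]=np.nan
    return w
def proj(p,X):
    return cv2.projectPoints(np.array(X,float).reshape(-1,1,3),np.array(p["rvec"],float),np.array(p["tvec"],float),np.array(p["intrinsics"],float),None)[0].reshape(-1,2)
E
python3 - <<'E'
from h import *
s=monitor.observe();print(s)
for n in("scene","top"):
    p=vision.grab_frame(n);save(p,n+"0.png",s=1.5);pickle.dump(p,open(n+"0.pkl","wb"))
    R=cv2.Rodrigues(np.array(p["rvec"],float))[0];print(n,"cam",-R.T@np.array(p["tvec"]).ravel(),R[2],p["intrinsics"][0][0])
    for t in "drive knob spacer collar_straight collar_corner mat eyepiece objective jar dropper screwdriver mouse".split():
        for d in nets.look_for(t,p)[:4]: print(t,np.round(d["xyz"]),round(d["score"],2),proj(p,d["xyz"]).round())
E
```

```text
pics
{'clock': 0.0, 'qpos': array([ 1.25869116e+00,  3.79414752e-01,  1.73477034e+00,  4.91884568e-06,
        1.02853653e+00, -3.32769678e-02]), 'qvel': array([ 8.12293393e-04,  5.58139502e-04, -4.58158633e-04, -6.03854151e-04,
        2.64637457e-05,  1.85591715e-03]), 'effort': array([ 1.98443435e-03, -7.63732910e+01, -4.34379745e+01,  6.50309538e-02,
        4.24096955e-02, -1.31458037e-04]), 'tool_pos': array([192.52589279, 672.5854352 , 213.28910928]), 'orientation': array([[-9.61377904e-01,  2.75231543e-01, -3.50673095e-04],
       [ 2.75231763e-01,  9.61377306e-01, -1.07313104e-03],
       [ 4.17696420e-05, -1.12820085e-03, -9.99999363e-01]]), 'ft_force': array([-0.12230319,  0.4906977 , -0.14679087]), 'ft_torque': array([0.00140952, 0.01532278, 0.03518117]), 'grip_width': 91.23472296662155}
scene cam [1358.78513554   19.06759637  856.75091332] [-0.7693112  -0.00530772 -0.63885218] 370.3727412216759
drive [586.  51.  66.] 0.98 [[266. 226.]]
drive [367.   9.  62.] 0.92 [[252. 181.]]
knob [546.  -0. 151.] 0.57 [[248. 196.]]
spacer [ 625. -252.   16.] 0.63 [[165. 248.]]
collar_s
[... 1016 characters left out ...]
cer [456. 240.  21.] 0.36 [[173. 201.]]
collar_straight [455. 241.  18.] 0.8 [[173. 201.]]
collar_straight [ 444. -237.    5.] 0.58 [[331. 210.]]
collar_corner [580. 208.  17.] 0.7 [[186. 161.]]
collar_corner [ 601. -387.   21.] 0.44 [[380. 159.]]
mat [ 192. -290.   -0.] 0.92 [[348. 295.]]
mat [ 442. -241.    4.] 0.64 [[332. 210.]]
mat [ 624. -259.   14.] 0.16 [[338. 152.]]
eyepiece [ 442. -237.    4.] 0.41 [[331. 210.]]
objective [ 720. -179.   28.] 0.65 [[313. 120.]]
jar [ 494. -407.   70.] 0.98 [[393. 191.]]
jar [456. 239.  18.] 0.33 [[174. 201.]]
screwdriver [ 605. -386.   22.] 0.68 [[380. 158.]]
screwdriver [ 445. -238.    3.] 0.22 [[331. 209.]]
mouse [649. 421.  35.] 0.57 [[117. 136.]]
```

View pics/scene0.png

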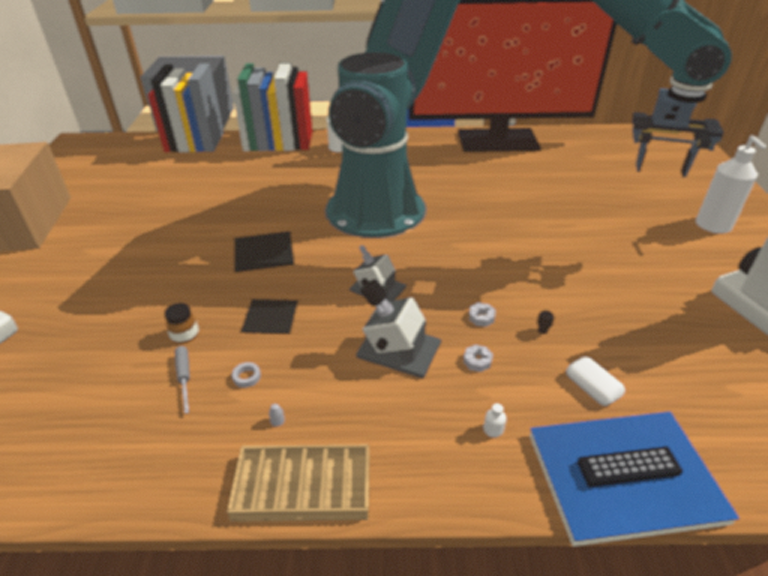

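View pics/top0.png

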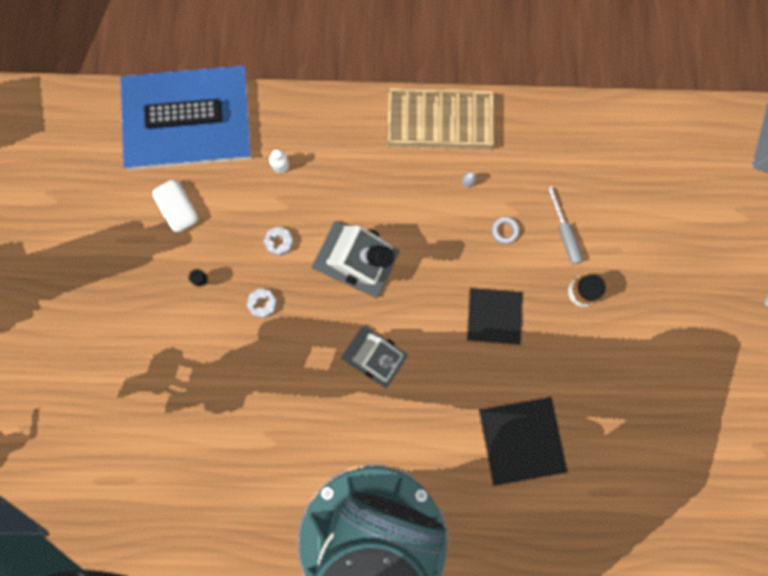

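The two frames agree. Candidates, in top-view pixels (1.5x picture):
- **Drives:** (355,255), larger with the knob on, and (377,357), smaller.
- **Mats:** (495,315), about 54 px or 110 mm, and (522,440), about 75 px or 150 mm.
- **Collars:** (278,240) and (262,303).
- **Ring:** (506,230).

I'll check crops and measure next.

```bash
python3 - <<'E'
from h import *
a=pickle.load(open("top0.pkl","rb"));b=pickle.load(open("scene0.pkl","rb"))
def c(p,x0,y0,x1,y1,s): return cv2.resize(p["pixels"][y0:y1,x0:x1,::-1],(s,s*(y1-y0)//(x1-x0)),interpolation=cv2.INTER_CUBIC)
r1=np.hstack([c(a,160,140,210,220,180*1)[:288],c(b,290,195,340,245,288),c(a,200,140,275,215,288)])if 0 else None
A=c(a,165,145,205,185,260);B=c(a,155,182,195,222,260);C=c(a,205,140,270,205,260)
D=c(b,295,220,335,260,260);E=c(b,300,190,340,230,260);F=c(b,230,180,300,250,260)
cv2.imwrite("pics/crop0.png",np.vstack([np.hstack([A,B,C]),np.hstack([D,E,F])]))
w=world(a)
# mats: dark low pixels
hsv=a["pixels"].astype(int).sum(2)
for (u,v) in((331,210),(348,293)):
    m=(hsv<130); 
    n,l,st,ce=cv2.connectedComponentsWithStats(m.astype(np.uint8))
    k=l[v,u]; P=w[l==k]; P=P[~np.isnan(P[:,0])]
    r=cv2.minAreaRect(P[:,:2].astype(np.float32)); print("mat",r,np.median(P[:,2]),len(P))
for n,p in(("top",a),("scene",b)):
  w=world(p)
  for nm,cx,cy in(("spacer",622,-257),("A",586,208),("B",460,240)):
    d=np.hypot(w[...,0]-cx,w[...,1]-cy); P=w[(d<50)&(w[...,2]>9)&(w[...,2]<30)]
    r=cv2.minEnclosingCircle(P[:,:2].astype(np.float32)); print(n,nm,r,np.median(P[:,2]),len(P))
E
```

```text
mat ((787.6483764648438, -14.59814453125), (1707.0224609375, 2663.08544921875), 1.5786678791046143) -0.9662266856716273 192332
mat ((195.65304565429688, -288.47137451171875), (143.63104248046875, 142.65463256835938), 10.703182220458984) 3.3830805049970847 2098
top spacer ((620.2623901367188, -254.38970947265625), 27.276756286621094) 14.23660924337299 133
top A ((584.6402587890625, 211.77902221679688), 28.436941146850586) 16.49950865177817 215
top B ((455.2664794921875, 240.35452270507812), 29.357271194458008) 16.93668712714947 224
scene spacer ((623.16552734375, -257.8410949707031), 27.888093948364258) 15.24340173323726 146
scene A ((587.5181274414062, 209.5225372314453), 30.60104751586914) 17.95972081983019 211
scene B ((459.2999572753906, 236.40359497070312), 29.56294059753418) 17.665779822848425 171
```

View pics/crop0.png

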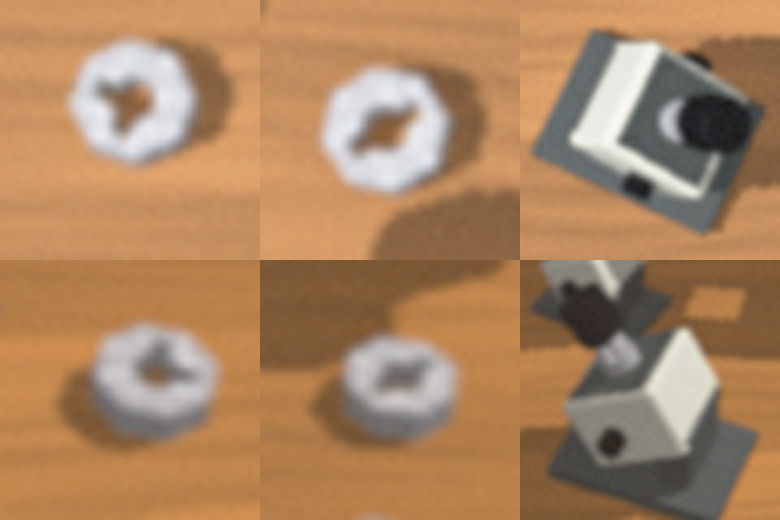

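Crops: the upper-left collar, at top px (186,161), has its slots at a right angle, so it is the wrong one. The collar at (173,201) has opposite slots, so it is collar_straight. The bigger drive carries the knob. Next I measure the drive's geometry.

```bash
python3 - <<'E'
from h import *
a=pickle.load(open("top0.pkl","rb"));b=pickle.load(open("scene0.pkl","rb"))
save(a,"dt.png",(200,135,275,210),8); save(b,"ds.png",(225,180,300,255),8)
for n,p in(("top",a),("scene",b)):
  w=world(p); d=np.hypot(w[...,0]-555,w[...,1]-45); m=(d<110)&(w[...,2]>-20)
  # foot height
  P=w[m]; h=P[(P[:,2]>3)&(P[:,2]<25)]; print(n,np.histogram(h[:,2],bins=11,range=(3,25))[0])
  # sloping plane: normal near (−.2,-.45,.87): ransac
  Q=P[P[:,2]>50]; rng=np.random.default_rng(0); best=(0,)
  for i in range(3000):
    q=Q[rng.choice(len(Q),3,False)]; nn=np.cross(q[1]-q[0],q[2]-q[0]); l=np.linalg.norm(nn)
    if l<200: continue
    nn/=l; nn*=np.sign(nn[2])
    if abs(nn[2]-.866)>.12: continue
    inl=abs((Q-q[0])@nn)<3
    if inl.sum()>best[0]: best=(inl.sum(),inl)
  q=Q[best[1]]; c=q.mean(0); nn=np.linalg.svd(q-c)[2][2]; nn*=np.sign(nn[2]); print(n,len(Q),best[0],c.round(1),nn.round(3),"tilt",np.degrees(np.arccos(nn[2])),"yaw",np.degrees(np.arctan2(nn[1],nn[0])))
  # knob: points high
  K=P[P[:,2]>125]; print("high",len(K),K.mean(0).round(1),K.max(0).round(1))
E
```

```text
top [135  42  37 103 157 147  96  20   9   2   0]
top 1220 404 [540.2  35.  102.8] [-0.186 -0.482  0.856] tilt 31.088007937430962 yaw -111.08537340676293
high 239 [527.8   1.9 154.8] [553.4  27.  171.1]
scene [ 96  23  30  39 114 246 176  39  11  11   7]
scene 1315 273 [555.  28. 105.] [-0.183 -0.454  0.872] tilt 29.285487442194505 yaw -111.91493272155967
high 218 [5.422e+02 3.000e-01 1.512e+02] [556.6  24.9 172.5]
```

View pics/dt.png

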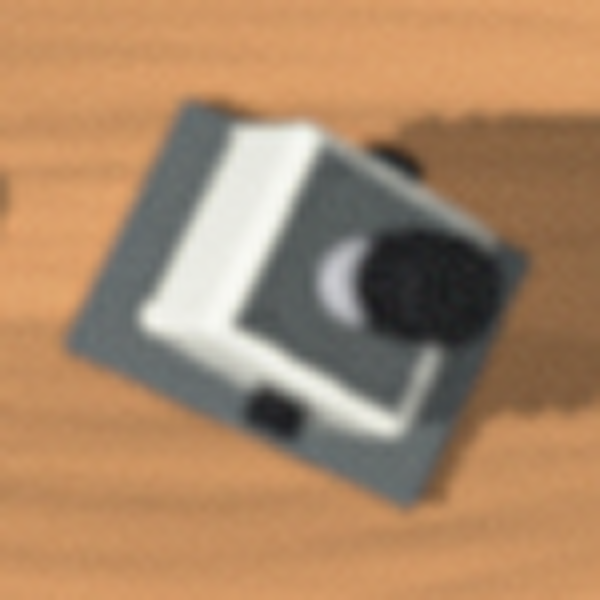

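View pics/ds.png

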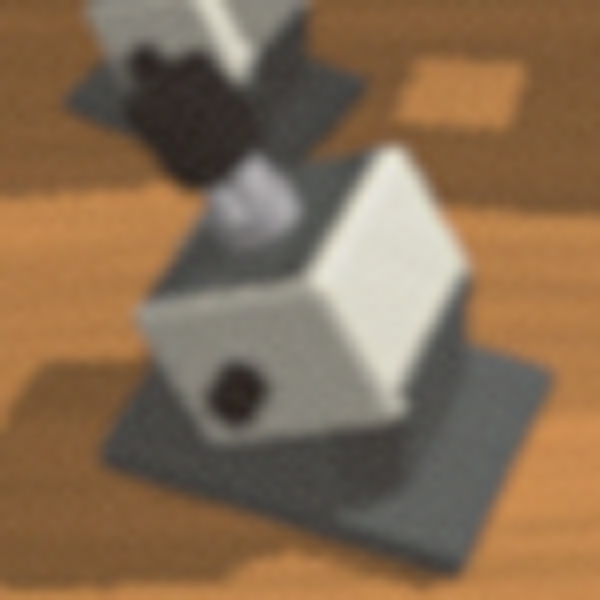

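```bash
cat >> h.py <<'E'
def ray(p,uv,z):
    K=np.array(p["intrinsics"],float);R=cv2.Rodrigues(np.array(p["rvec"],float))[0];t=np.array(p["tvec"],float).ravel()
    uv=np.array(uv,float).reshape(-1,2);d=np.c_[(uv-K[[0,1],[2,2]])/K[[0,1],[0,1]],np.ones(len(uv))]@R
    o=-R.T@t; return o+d*((z-o[2])/d[:,2])[:,None]
E
python3 - <<'E'
from h import *
a=pickle.load(open("top0.pkl","rb"));b=pickle.load(open("scene0.pkl","rb"))
tc=np.array([(185,100),(528,255),(412,508),(68,345)])/8+[200-.5+.06,135-.5+.06]
sc=np.array([(553,372),(460,565),(105,455)])/8+[225-.44,180-.44]
for z in(10,12,14):
  T=ray(a,tc,z);S=ray(b,sc,z)
  print(z,T[:,:2].round(1).tolist(),S[:,:2].round(1).tolist())
  for P in(T,S):
    for i in range(len(P)-1):
      e=P[i+1]-P[i];print("  ",np.hypot(*e[:2]).round(1),np.degrees(np.arctan2(e[1],e[0])).round(1))
  e=T[0]-T[3];print("  ",np.hypot(*e[:2]).round(1),np.degrees(np.arctan2(e[1],e[0])).round(1),"centre",T.mean(0))
E
```

```text
10 [[630.6, 98.2], [572.4, -36.1], [472.8, 6.0], [532.6, 139.5]] [[533.5, 140.5], [632.3, 97.2], [574.9, -36.1]]
   146.4 -113.4
   108.2 157.1
   146.2 65.9
   107.9 -23.7
   145.2 -113.3
   106.3 -22.8 centre [552.08271219  51.9007372   10.        ]
12 [[630.0, 98.1], [572.0, -36.1], [472.5, 6.0], [532.2, 139.2]] [[535.4, 140.2], [634.0, 97.0], [576.7, -36.0]]
   146.1 -113.4
   108.1 157.1
   146.0 65.9
   107.6 -23.7
   144.8 -113.3
   106.2 -22.8 centre [551.66037907  51.81823935  12.        ]
14 [[629.5, 97.9], [571.5, -36.0], [472.2, 6.0], [531.8, 139.0]] [[537.4, 139.9], [635.7, 96.8], [578.6, -35.9]]
   145.9 -113.4
   107.9 157.1
   145.8 65.9
   107.4 -23.7
   144.5 -113.3
   106.0 -22.8 centre [551.23804595  51.73574149  14.        ]
```

```bash
cat >> h.py <<'E'
def frame(yaw=-113.4,tilt=30):
    h=np.array([np.cos(np.radians(yaw)),np.sin(np.radians(yaw)),0]);t=np.radians(tilt)
    z=h*np.sin(t)+np.array([0,0,np.cos(t)]); x=-h*np.cos(t)+np.array([0,0,np.sin(t)]); y=np.cross(z,x)
    return np.c_[x,y,z]
def circ(o,F,r,h,n=60):
    a=np.linspace(0,2*np.pi,n);return np.array(o)+r*np.cos(a)[:,None]*F[:,0]+r*np.sin(a)[:,None]*F[:,1]+h*F[:,2]
E
python3 - <<'E'
from h import *
from scipy.optimize import minimize
fr={"top":pickle.load(open("top0.pkl","rb")),"scene":pickle.load(open("scene0.pkl","rb"))}
box={"top":(200,135,275,210),"scene":(225,175,300,250)}
guess={"top":(252,170),"scene":(248,196)}
F=frame()
def mk(p,o,bx,S=8):
    x0,y0,x1,y1=bx
    uv=np.vstack([proj(p,circ(o,F,20.3,30)),proj(p,circ(o,F,20.3,70))])
    q=((uv-[x0-.5,y0-.5])*S).astype(np.float32); h=cv2.convexHull(q).astype(np.int32)
    m=np.zeros(((y1-y0)*S,(x1-x0)*S),np.uint8);cv2.fillConvexPoly(m,h,1);return m,h
M={}
for n,p in fr.items():
    x0,y0,x1,y1=box[n];im=cv2.resize(p["pixels"][y0:y1,x0:x1],None,fx=8,fy=8,interpolation=cv2.INTER_CUBIC)
    br=im.max(2).astype(int); kc=(np.array(guess[n])-[x0,y0])*8
    print(n,br[kc[1],kc[0]],"plate",np.median(br))
    m=(br<62).astype(np.uint8); nn,l,st,c=cv2.connectedComponentsWithStats(m); k=l[kc[1],kc[0]]
    m=(l==k).astype(np.uint8); m=cv2.morphologyEx(m,cv2.MORPH_OPEN,np.ones((25,25)));M[n]=m;print(m.sum()/64)
def cost(v,ns=("top","scene")):
    c=0
    for n in ns:
        m,_=mk(fr[n],[v[0],v[1],100],box[n]); c+=1-(m&M[n]).sum()/(m|M[n]).sum()
    return c
for ns in(("top",),("scene",),("top","scene")):
    r=minimize(cost,[542,26.5],args=(ns,),method="Nelder-Mead",options=dict(initial_simplex=[[542,26],[548,26],[542,32]]));print(ns,r.x,r.fun)
o=[*r.x,100]
out=[]
for n,p in fr.items():
    x0,y0,x1,y1=box[n];im=cv2.resize(p["pixels"][y0:y1,x0:x1,::-1],None,fx=8,fy=8,interpolation=cv2.INTER_CUBIC)
    for r_,hh,cc in((20,30,(0,255,0)),(20,70,(0,255,0)),(15.5,0,(0,0,255)),(15.5,12,(0,0,255)),(9,60,(255,0,0))):
        q=((proj(p,circ(o,F,r_,hh))-[x0-.5,y0-.5])*8).astype(int);cv2.polylines(im,[q],True,cc,1)
    sq=np.array(o)+np.array([[37,37,0],[37,-37,0],[-37,-37,0],[-37,37,0]])@F.T
    cv2.polylines(im,[((proj(p,sq)-[x0-.5,y0-.5])*8).astype(int)],True,(255,0,255),1)
    cs,_=cv2.findContours(M[n],cv2.RETR_EXTERNAL,cv2.CHAIN_APPROX_NONE);cv2.drawContours(im,cs,-1,(0,255,255),1)
    out.append(cv2.resize(im,(400,400)))
cv2.imwrite("pics/ov.png",np.hstack(out))
E
```

```text
top 45 plate 195.0
208.90625
scene 49 plate 130.0
171.109375
('top',) [540.01367188  23.34277344] 0.1645838540364909
('scene',) [537.71896482  21.93902254] 0.2706489675516224
('top', 'scene') [540.02778031  23.17362509] 0.4384007771925795
```

View pics/ov.png

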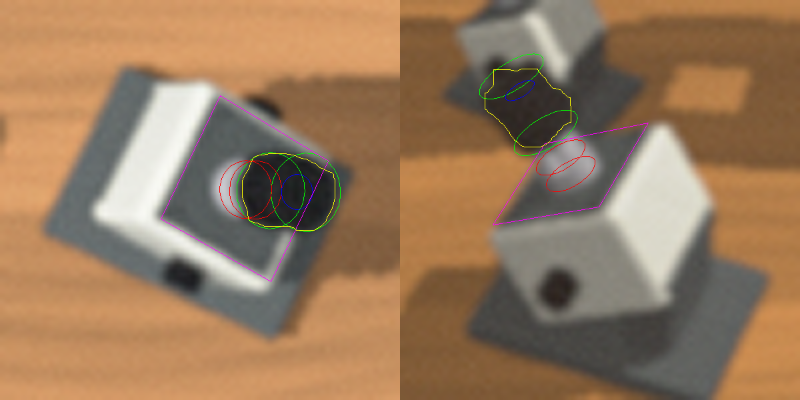

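```bash
cat >> h.py <<'E'
from scipy.spatial.transform import Rotation as Ro
O=np.array([540.5,24.5,100.]); F=frame()
def tilted():  # tool y = -drive y, z = -drive z
    y=-F[:,1];z=-F[:,2];return np.c_[np.cross(y,z),y,z]
def down(ang): # tool y heading (deg)
    a=np.radians(ang);y=np.array([np.cos(a),np.sin(a),0]);z=np.array([0,0,-1.]);return np.c_[np.cross(y,z),y,z]
def row(pos,R):
    s=monitor.observe();T=np.array(s["tool_pos"]);C=np.array(s["orientation"])
    rv=np.degrees(Ro.from_matrix(C.T@R).as_rotvec());d=C.T@(np.array(pos)-T)
    print("row",rv.round(2),(d/1000).round(4),"n>=",int(np.ceil(max(np.linalg.norm(rv)/8.59,np.linalg.norm(d)/50))))
def st():
    s=monitor.observe();T=np.array(s["tool_pos"]);C=np.array(s["orientation"]);
    print("t",round(s["clock"],2),"tcp",T.round(1),"q",np.round(s["qpos"],2),"F",np.round(s["ft_force"],1),"w",round(s["grip_width"],1))
    l=F.T@(T-O);print("in drive",l.round(1),"toolz.drive",(F.T@C[:,2]).round(3),"tooly.drive",(F.T@C[:,1]).round(3))
E
python3 - <<'E'
from h import *
row([500,250,280],down(20)); row(O+130*F[:,2],tilted());print(F.round(3),tilted().round(3))
E
```

```text
row [-0.    0.   54.02] [-0.4119 -0.322  -0.0661] n>= 11
row [-25.45  22.35  94.95] [-0.5045 -0.5921  0.0014] n>= 16
[[ 0.344 -0.918 -0.199]
 [ 0.795  0.397 -0.459]
 [ 0.5    0.     0.866]] [[ 0.344  0.918  0.199]
 [ 0.795 -0.397  0.459]
 [ 0.5   -0.    -0.866]]
```

>>> play_rows([
  [0,0,54,-0.412,-0.322,-0.066,1],
  [0,0,54,-0.412,-0.322,-0.066,1],
  [0,0,54,-0.412,-0.322,-0.066,1],
  [0,0,54,-0.412,-0.322,-0.066,1],
  [0,0,54,-0.412,-0.322,-0.066,1],
  [0,0,54,-0.412,-0.322,-0.066,1],
  [0,0,54,-0.412,-0.322,-0.066,1],
  [0,0,54,-0.412,-0.322,-0.066,1],
  [0,0,54,-0.412,-0.322,-0.066,1],
  [0,0,54,-0.412,-0.322,-0.066,1],
  [0,0,54,-0.412,-0.322,-0.066,1],
  [0,0,54,-0.412,-0.322,-0.066,1],
])

```text
clock: 2.5
tool_pos: [502.0, 247.7, 280.7]
orientation: [[-0.339, 0.941, 0.001], [0.941, 0.339, 0.0], [-0.0, 0.001, -1.0]]
ft_force: [0.4, -0.2, -0.2]
grip_width: 91.4
```

```bash
python3 - <<'E'
from h import *
st();row(O+130*F[:,2],tilted())
E
```

```text
t 2.5 tcp [502.  247.7 280.7] q [ 0.42  0.08  1.98 -0.    1.09  0.07] F [ 0.4 -0.2 -0.2] w 91.4
in drive [254.5 124.   61.7] toolz.drive [-0.499 -0.001 -0.866] tooly.drive [ 0.594 -0.729 -0.341]
row [-11.24  28.53  42.25] [-0.2704 -0.0842  0.068 ] n>= 7
```

>>> play_rows([
  [-11.24,28.53,42.25,-0.27,-0.084,0.068,1],
  [-11.24,28.53,42.25,-0.27,-0.084,0.068,1],
  [-11.24,28.53,42.25,-0.27,-0.084,0.068,1],
  [-11.24,28.53,42.25,-0.27,-0.084,0.068,1],
  [-11.24,28.53,42.25,-0.27,-0.084,0.068,1],
  [-11.24,28.53,42.25,-0.27,-0.084,0.068,1],
  [-11.24,28.53,42.25,-0.27,-0.084,0.068,1],
  [-11.24,28.53,42.25,-0.27,-0.084,0.068,1],
  [-11.24,28.53,42.25,-0.27,-0.084,0.068,1],
  [-11.24,28.53,42.25,-0.27,-0.084,0.068,1],
])

```text
clock: 3.5
tool_pos: [513.9, -30.8, 212.4]
orientation: [[0.339, 0.92, 0.195], [0.798, -0.391, 0.459], [0.499, -0.0, -0.867]]
ft_force: [-0.4, 1.1, 0.4]
grip_width: 91.3
```

```bash
python3 - <<'E'
from h import *
st();row(O+130*F[:,2],tilted())
for n in("scene","top"):
    p=vision.grab_frame(n);pickle.dump(p,open(n+"1.pkl","wb"))
    s=monitor.observe();c=proj(p,s["tool_pos"])[0].astype(int);print(n,c)
    save(p,n+"1.png",(c[0]-50,c[1]-45,c[0]+50,c[1]+45),6)
E
```

```text
t 3.5 tcp [513.9 -30.8 212.4] q [-0.37  0.09  2.18  0.65  0.96 -0.38] F [-0.4  1.1  0.4] w 91.3
in drive [  3.1   2.4 128. ] toolz.drive [-0.001  0.004 -1.   ] tooly.drive [ 0.006 -1.    -0.004]
row [-0.2   0.08  0.34] [-0.0031  0.0024 -0.002 ] n>= 1
scene [237 172]
top [265 171]
```

View pics/scene1.png

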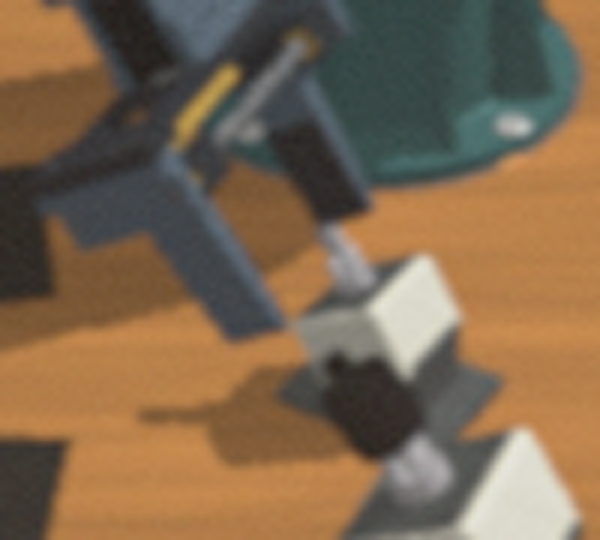

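View pics/top1.png

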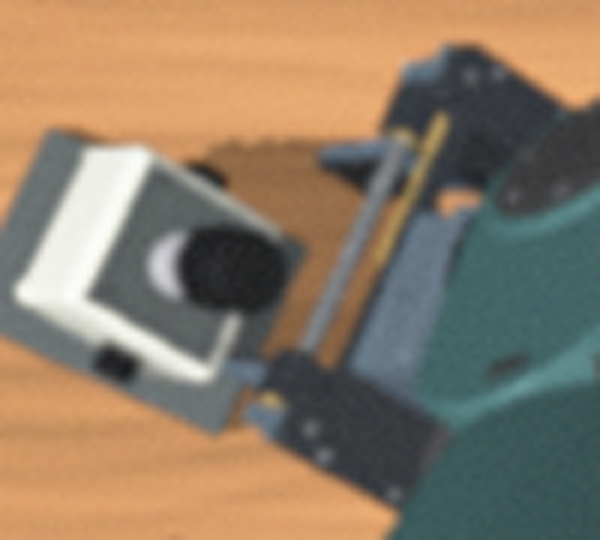

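```bash
python3 - <<'E'
from h import *
s=monitor.observe();T=s["tool_pos"];C=s["orientation"]
for n in("scene","top"):
    p=pickle.load(open(n+"1.pkl","rb"));c=proj(p,T)[0].astype(int);b=c-[50,45]
    im=cv2.resize(p["pixels"][b[1]:b[1]+90,b[0]:b[0]+100,::-1],None,fx=7,fy=7,interpolation=cv2.INTER_CUBIC)
    for sg in(1,-1):
        pts=[T+C@[x,sg*y,0] for x,y in((16,45.6),(16,59),(-16,59),(-16,45.6))]
        cv2.polylines(im,[((proj(p,pts)-b+.5)*7).astype(int)],True,(0,255,0),1)
    for o,cc in((O,(0,255,255)),):
      for r,h in((20.5,30),(20.5,70),(15.5,0),(15.5,12)):
        cv2.polylines(im,[((proj(p,circ(o,F,r,h))-b+.5)*7).astype(int)],True,cc,1)
    cv2.imwrite(f"pics/{n}1b.png",im)
E
```

```text
(no output)
```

View pics/scene1b.png

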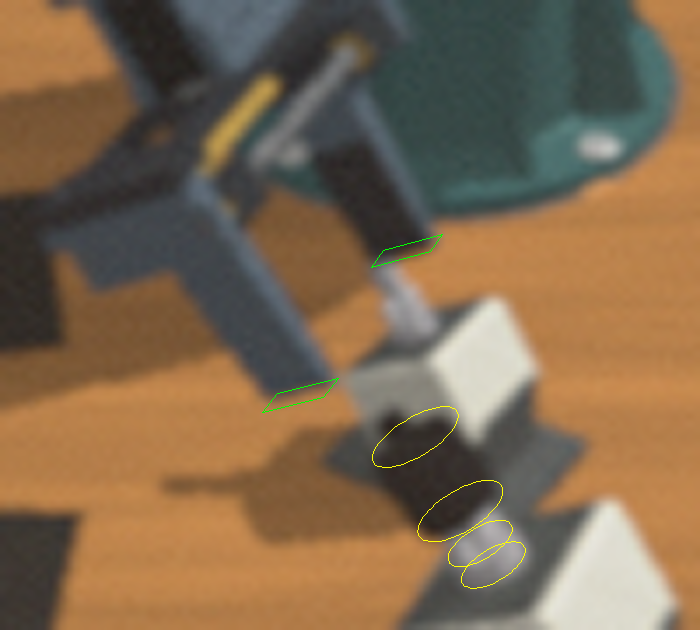

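View pics/top1b.png

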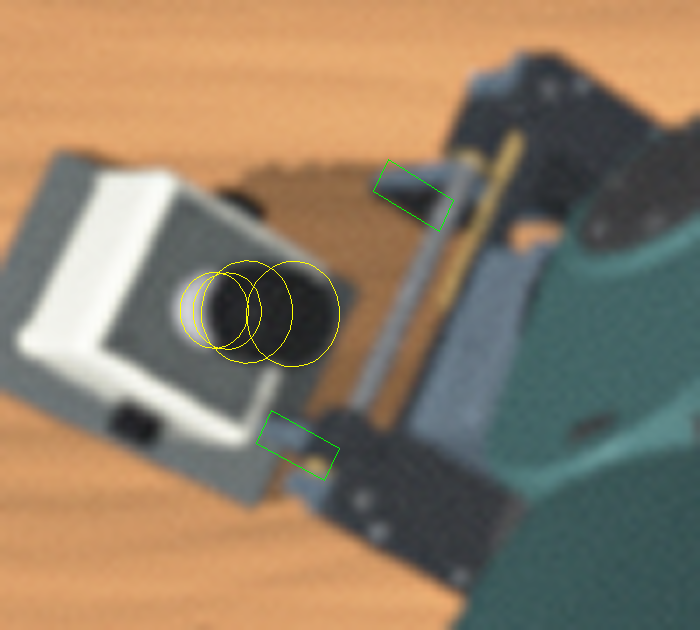

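Finger outlines line up with the calibration to about 2 mm, and the knob outline at the projected axis also fits. I'll descend along the axis and grip the knob.

>>> play_rows([
  [-0.2,0.1,0.3,-0.003,0.002,0.02,1],
  [-0.2,0.1,0.3,-0.003,0.002,0.05,1],
  [-0.2,0.1,0.3,-0.003,0.002,0.07,1],
  [-0.2,0.1,0.3,-0.003,0.002,0.083,1],
  [-0.2,0.1,0.3,-0.003,0.002,0.083,1],
  [-0.2,0.1,0.3,-0.003,0.002,0.083,0.3],
  [-0.2,0.1,0.3,-0.003,0.002,0.083,0.3],
  [-0.2,0.1,0.3,-0.003,0.002,0.083,0.3],
  [-0.2,0.1,0.3,-0.003,0.002,0.083,0.3],
  [-0.2,0.1,0.3,-0.003,0.002,0.083,0.3],
  [-0.2,0.1,0.3,-0.003,0.002,0.083,0.3],
], force=15)

```text
clock: 4.7
tool_pos: [530.7, 2.4, 138.7]
orientation: [[0.347, 0.916, 0.2], [0.793, -0.4, 0.459], [0.501, -0.001, -0.866]]
ft_force: [0.3, -0.2, 0.3]
grip_width: 45.9
```

```bash
sed -i 's/^O=.*/O=np.array([541.2,26.2,100.]); F=frame()/' h.py; python3 - <<'E'
from h import *
st()
E
```

```text
t 4.7 tcp [530.7   2.4 138.7] q [-0.3   0.23  2.19  0.76  0.81 -0.45] F [ 0.3 -0.2  0.3] w 45.9
in drive [-3.2  0.2 46.5] toolz.drive [ 0.001 -0.001 -1.   ] tooly.drive [-0.003 -1.     0.001]
```

>>> play_rows([
  [0,0,0,0,0,0,0.2],
  [0,0,0,0,0,0,0.2],
  [0,0,0,0,0,0,0.2],
  [0,0,0,0,0,0,0.2],
  [0,0,0,0,0,0,0.2],
])

```text
clock: 5.2
tool_pos: [530.8, 2.5, 138.6]
orientation: [[0.346, 0.916, 0.2], [0.793, -0.4, 0.459], [0.501, -0.001, -0.866]]
ft_force: [-0.2, -1.0, 2.5]
grip_width: 39.9
```

```bash
python3 - <<'E'
from h import *
st()
E
```

```text
t 5.2 tcp [530.8   2.5 138.6] q [-0.3   0.23  2.19  0.76  0.81 -0.45] F [-0.2 -1.   2.5] w 39.9
in drive [-3.1  0.1 46.4] toolz.drive [ 0.001 -0.001 -1.   ] tooly.drive [-0.003 -1.     0.001]
```

Gripped at 39.9 mm. Pull back along the axis by 60 mm.

>>> play_rows([
  [0,0,0,0,0,-0.01,0.2],
  [0,0,0,0,0,-0.025,0.2],
  [0,0,0,0,0,-0.045,0.2],
  [0,0,0,0,0,-0.07,0.2],
  [0,0,0,0,0,-0.07,0.2],
])

```text
clock: 5.7
tool_pos: [517.5, -31.3, 202.0]
orientation: [[0.346, 0.916, 0.203], [0.794, -0.401, 0.458], [0.501, 0.003, -0.866]]
ft_force: [0.5, -0.3, -1.4]
grip_width: 39.9
```

```bash
python3 - <<'E'
from h import *
st()
p=vision.grab_frame("scene");pickle.dump(p,open("s2.pkl","wb"));save(p,"s2.png",(190,130,290,230),6)
p=vision.grab_frame("top");pickle.dump(p,open("t2.pkl","wb"));save(p,"t2.png",(200,130,300,230),6)
row([450,-240,150],down(0))
E
```

```text
t 5.7 tcp [517.5 -31.3 202. ] q [-0.37  0.11  2.18  0.67  0.94 -0.39] F [ 0.5 -0.3 -1.4] w 39.9
in drive [ -2.8  -1.1 119.4] toolz.drive [ 0.001 -0.005 -1.   ] tooly.drive [-0.002 -1.     0.005]
row [  6.22 -29.61 -23.06] [-0.2145  0.023  -0.0668] n>= 5
```

View pics/s2.png

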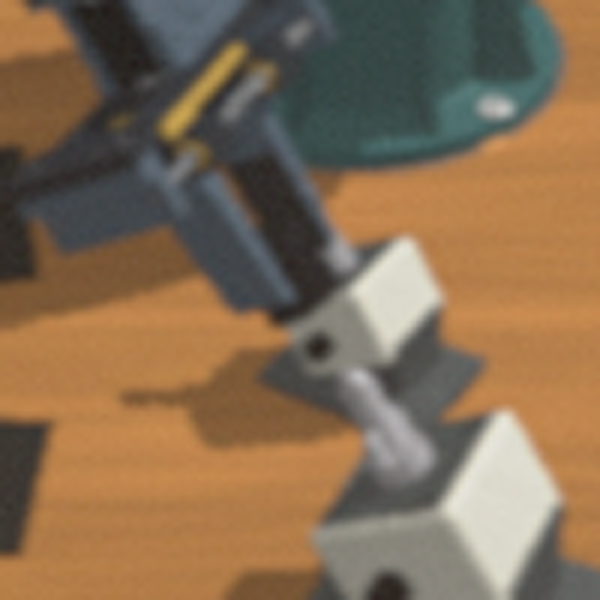

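View pics/t2.png

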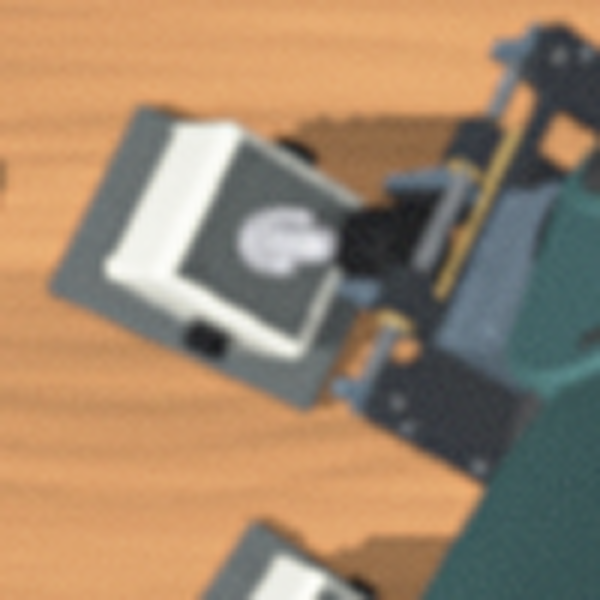

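The knob is off and held, at scene px ~(235,178), and the spindle is bare. Carry it to the mat.

```bash
python3 - <<'E'
from h import *
row([445,-239,90],down(-25))
fr={"t2":((200,130),None),"s2":((190,130),None)}
ims=[]
for n in fr:
    p=pickle.load(open(n+".pkl","rb"));b=np.array(fr[n][0])
    c=proj(p,O+30*F[:,2])[0].astype(int);b=c-[20,20]
    im=cv2.resize(p["pixels"][b[1]:b[1]+40,b[0]:b[0]+40,::-1],None,fx=10,fy=10,interpolation=cv2.INTER_CUBIC)
    for r,h in((15.5,0),(15.5,12),(9,53),(9,12)):
        cv2.polylines(im,[((proj(p,circ(O,F,r,h))-b+.5)*10).astype(int)],True,(0,200,0),1)
    ims.append(im)
cv2.imwrite("pics/ov2.png",np.hstack(ims))
E
```

```text
row [ -0.34 -30.05   1.36] [-0.2455  0.0179 -0.0154] n>= 5
```

View pics/ov2.png

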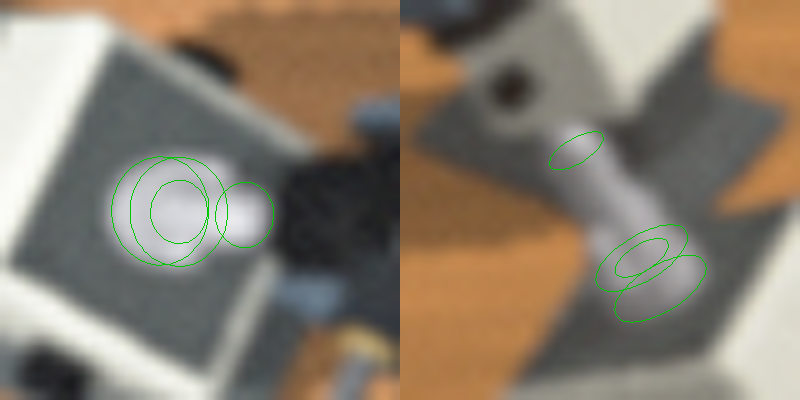

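>>> play_rows([
  [-0.3,-30,1.4,-0.246,0.018,-0.015,0.2],
  [-0.3,-30,1.4,-0.246,0.018,-0.015,0.2],
  [-0.3,-30,1.4,-0.246,0.018,-0.015,0.2],
  [-0.3,-30,1.4,-0.246,0.018,-0.015,0.2],
  [-0.3,-30,1.4,-0.246,0.018,-0.015,0.2],
  [-0.3,-30,1.4,-0.246,0.018,-0.015,0.2],
  [-0.3,-30,1.4,-0.246,0.018,-0.015,0.2],
  [-0.3,-30,1.4,-0.246,0.018,-0.015,0.2],
  [-0.3,-30,1.4,-0.246,0.018,-0.015,0.2],
])

```text
clock: 6.7
tool_pos: [445.5, -238.1, 89.2]
orientation: [[0.421, 0.907, -0.001], [0.907, -0.421, 0.001], [0.001, -0.001, -1.0]]
ft_force: [0.6, 1.1, -0.8]
grip_width: 39.7
```

```bash
python3 - <<'E'
from h import *
st();row([445,-239,22],down(-25))
p=vision.grab_frame("scene");save(p,"s3.png",(130,140,230,240),5)
E
```

```text
t 6.7 tcp [ 445.5 -238.1   89.2] q [-0.54  0.28  2.17  0.    0.7  -0.1 ] F [ 0.6  1.1 -0.8] w 39.7
in drive [-248.4  -17.1  130.9] toolz.drive [-0.499  0.001 -0.867] tooly.drive [-0.024 -1.     0.012]
row [-0.08 -0.06  0.08] [-0.0011  0.0001  0.0672] n>= 2
```

View pics/s3.png

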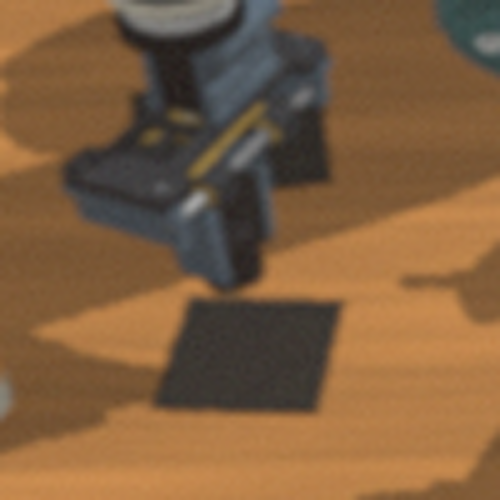

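>>> play_rows([
  [0,0,0,-0.001,0,0.03,0.2],
  [0,0,0,-0.001,0,0.055,0.2],
  [0,0,0,-0.001,0,0.065,0.2],
  [0,0,0,-0.001,0,0.068,0.2],
  [0,0,0,-0.001,0,0.07,0.2],
  [0,0,0,-0.001,0,0.07,0.2],
])

```text
clock: 7.35
tool_pos: [445.0, -239.5, 19.9]
orientation: [[0.422, 0.906, -0.001], [0.906, -0.422, 0.001], [0.001, -0.001, -1.0]]
ft_force: [-1.5, 0.1, 0.4]
grip_width: 40.2
```

```bash
python3 - <<'E'
from h import *
st()
p=vision.grab_frame("scene");save(p,"s4.png",(140,160,220,240),6)
E
```

```text
t 7.35 tcp [ 445.  -239.5   19.9] q [-0.54  0.41  2.17  0.    0.56 -0.11] F [-1.5  0.1  0.4] w 40.2
in drive [-284.3  -17.3   71.7] toolz.drive [-0.499  0.001 -0.867] tooly.drive [-0.025 -1.     0.013]
```

View pics/s4.png

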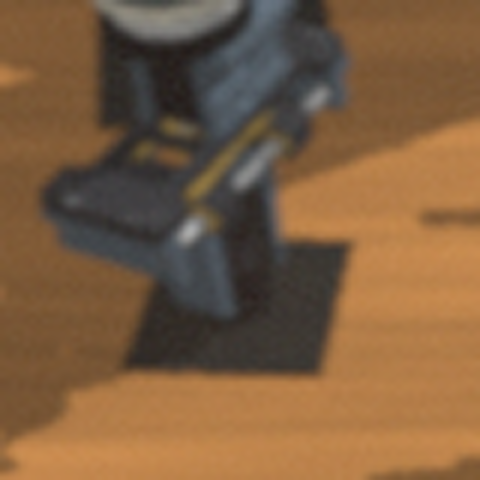

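No contact yet, so I go on down in 1 mm steps.

>>> play_rows([
  [0,0,0,0,0,0.001,0.2],
  [0,0,0,0,0,0.0015,0.2],
])

```text
clock: 7.6
tool_pos: [445.4, -239.5, 18.8]
orientation: [[0.423, 0.906, 0.0], [0.906, -0.423, 0.002], [0.001, -0.001, -1.0]]
ft_force: [0.4, 11.3, 19.2]
grip_width: 39.9
```

>>> play_rows([
  [0,0,0,0,0,0.001,0.2],
  [0,0,0,0,0,0.0015,0.2],
])

```text
clock: 7.8
tool_pos: [445.4, -239.5, 17.4]
orientation: [[0.423, 0.906, -0.0], [0.906, -0.423, 0.002], [0.001, -0.001, -1.0]]
ft_force: [-2.9, 10.0, 23.3]
grip_width: 39.9
```

Contact on the mat. Open and lift.

>>> play_rows([
  [0,0,0,0,0,-0.001,0.8],
  [0,0,0,0,0,-0.001,0.8],
  [0,0,0,0,0,-0.001,0.8],
  [0,0,0,0,0,-0.001,0.8],
  [0,0,0,0,0,-0.01,0.8],
  [0,0,0,0,0,-0.04,0.9],
  [0,0,0,0,0,-0.09,1],
  [0,0,0,0,0,-0.12,1],
  [0,0,0,0,0,-0.12,1],
])

```text
clock: 8.7
tool_pos: [446.8, -241.1, 140.5]
orientation: [[0.422, 0.906, 0.004], [0.906, -0.422, -0.002], [0.0, 0.005, -1.0]]
ft_force: [0.5, -0.3, -0.8]
grip_width: 90.8
```

```bash
python3 - <<'E'
from h import *
st()
for n in("scene","top"):
    p=vision.grab_frame(n);pickle.dump(p,open(n+"5.pkl","wb"))
    c=proj(p,[445,-239,20])[0].astype(int);save(p,n+"5.png",(c[0]-30,c[1]-45,c[0]+40,c[1]+25),6)
    w=world(p);d=np.hypot(w[...,0]-445,w[...,1]+239);P=w[(d<40)&(w[...,2]>36)&(w[...,2]<50)];print(n,len(P),P.mean(0),cv2.minEnclosingCircle(P[:,:2].astype(np.float32)))
row([621.7,-256,70],down(-25))
E
```

```text
t 8.7 tcp [ 446.8 -241.1  140.5] q [-0.54  0.18  2.16  0.    0.8  -0.11] F [ 0.5 -0.3 -0.8] w 90.8
in drive [-224.7  -19.5  176.5] toolz.drive [-0.5   -0.005 -0.866] tooly.drive [-0.022 -1.     0.018]
scene 91 [ 450.409892   -237.85471138   42.29015149] ((447.9753723144531, -238.33248901367188), 20.785783767700195)
top 0 [nan nan nan] ((0.0, 0.0), 0.0)
row [-0.01 -0.04  0.01] [0.0601 0.167  0.0668] n>= 4<stdin>:6: RuntimeWarning: Mean of empty slice.
  ret = um.true_divide(
```

View pics/scene5.png

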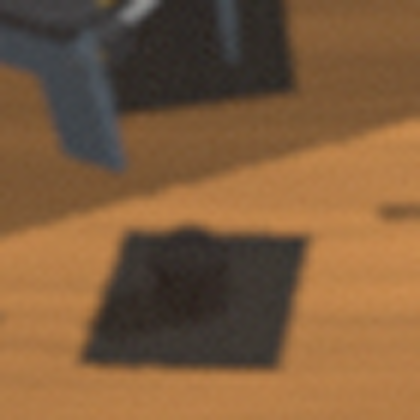

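View pics/top5.png

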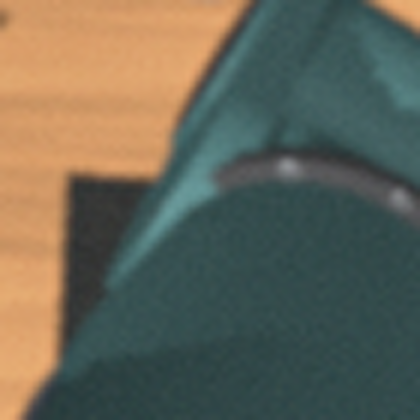

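The knob stands on the mat: its top reads at z about 42 mm, around (447,-239). Next the spacer. I squeeze it once with the jaws turned 90°, so it is centred both ways.

```bash
python3 - <<'E'
from h import *
row([621.7,-256,60],down(65)); row([621.7,-256,60],down(-115))
E
```

```text
row [ 2.000e-02 -4.000e-02 -8.999e+01] [0.0601 0.167  0.0768] n>= 11
row [-4.000e-02 -2.000e-02  9.001e+01] [0.0601 0.167  0.0768] n>= 11
```

>>> play_rows([
  [0,0,-90,0.06,0.167,0.077,1],
  [0,0,-90,0.06,0.167,0.077,1],
  [0,0,-90,0.06,0.167,0.077,1],
  [0,0,-90,0.06,0.167,0.077,1],
  [0,0,-90,0.06,0.167,0.077,1],
  [0,0,-90,0.06,0.167,0.077,1],
  [0,0,-90,0.06,0.167,0.077,1],
  [0,0,-90,0.06,0.167,0.077,1],
  [0,0,-90,0.06,0.167,0.077,1],
  [0,0,-90,0.06,0.167,0.077,1],
  [0,0,-90,0.06,0.167,0.077,1],
  [0,0,-90,0.06,0.167,0.077,1],
])

```text
clock: 10.0
tool_pos: [620.3, -255.4, 57.0]
orientation: [[-0.907, 0.422, -0.004], [0.422, 0.907, 0.003], [0.004, 0.001, -1.0]]
ft_force: [-0.4, -0.3, 0.5]
grip_width: 90.9
```

```bash
python3 - <<'E'
from h import *
st();row([621.7,-256,4],down(65))
p=vision.grab_frame("scene");c=proj(p,[622,-256,20])[0].astype(int);save(p,"s6.png",(c[0]-40,c[1]-40,c[0]+40,c[1]+40),5)
E
```

```text
t 10.0 tcp [ 620.3 -255.4   57. ] q [-0.43  0.54  1.84  0.    0.77 -1.56] F [-0.4 -0.3  0.5] w 90.9
in drive [-218.1 -184.4   76.3] toolz.drive [-0.499  0.004 -0.866] tooly.drive [ 0.866 -0.027 -0.499]
row [ 0.05 -0.25  0.07] [-0.0017  0.      0.053 ] n>= 2
```

View pics/s6.png

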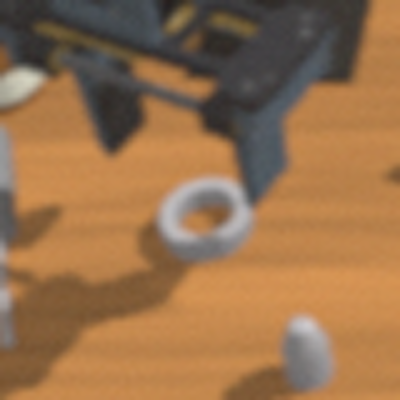

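>>> play_rows([
  [0,-0.2,0,-0.0015,0,0.03,0.9],
  [0,-0.2,0,-0.0015,0,0.05,0.8],
  [0,-0.2,0,-0.0015,0,0.053,0.5],
  [0,-0.2,0,-0.0015,0,0.053,0.5],
  [0,-0.2,0,-0.0015,0,0.053,0.5],
  [0,-0.2,0,-0.0015,0,0.053,0.5],
  [0,-0.2,0,-0.0015,0,0.053,0.5],
  [0,-0.2,0,-0.0015,0,0.053,0.5],
  [0,-0.2,0,-0.0015,0,0.053,0.5],
], force=6)

```text
clock: 10.95
tool_pos: [622.9, -256.5, 6.2]
orientation: [[-0.906, 0.423, 0.002], [0.423, 0.906, -0.0], [-0.002, 0.001, -1.0]]
ft_force: [-2.2, 1.0, 4.3]
grip_width: 54.8
```

```bash
python3 - <<'E'
from h import *
st()
E
```

```text
t 10.95 tcp [ 622.9 -256.5    6.2] q [-0.43  0.62  1.83  0.    0.69 -1.56] F [-2.2  1.   4.3] w 54.8
in drive [-243.6 -187.2   32.2] toolz.drive [-0.499 -0.002 -0.866] tooly.drive [ 0.866 -0.028 -0.499]
```

>>> play_rows([
  [0,0,0,0,0,0,0.5],
  [0,0,0,0,0,0,0.5],
  [0,0,0,0,0,0,0.85],
  [0,0,0,0,0,0,0.85],
  [0,0,0,0,0,0,0.85],
])

```text
clock: 11.45
tool_pos: [622.4, -256.4, 5.5]
orientation: [[-0.906, 0.422, 0.002], [0.422, 0.906, 0.0], [-0.001, 0.001, -1.0]]
ft_force: [0.5, -0.3, 0.8]
grip_width: 75.3
```

>>> play_rows([
  [0,0,90,0,0,0,0.85],
  [0,0,90,0,0,0,0.85],
  [0,0,90,0,0,0,0.85],
  [0,0,90,0,0,0,0.85],
  [0,0,90,0,0,0,0.85],
  [0,0,90,0,0,0,0.85],
  [0,0,90,0,0,0,0.85],
  [0,0,90,0,0,0,0.85],
  [0,0,90,0,0,0,0.85],
  [0,0,90,0,0,0,0.85],
  [0,0,90,0,0,0,0.85],
  [0,0,90,0,0,0,0.85],
])

```text
clock: 12.65
tool_pos: [622.5, -256.4, 5.5]
orientation: [[0.423, 0.906, 0.002], [0.906, -0.423, 0.0], [0.001, 0.001, -1.0]]
ft_force: [1.5, -0.2, -0.9]
grip_width: 77.6
```

```bash
python3 - <<'E'
from h import *
st();row([622.9,-256.5,4],down(-25))
E
```

```text
t 12.65 tcp [ 622.5 -256.4    5.5] q [-0.43  0.62  1.83  0.    0.69  0.01] F [ 1.5 -0.2 -0.9] w 77.6
in drive [-243.9 -186.8   31.7] toolz.drive [-0.499 -0.001 -0.866] tooly.drive [-0.024 -1.     0.016]
row [ 0.08 -0.05 -0.05] [0.0001 0.0004 0.0015] n>= 1
```

>>> play_rows([
  [0,0,0,0,0,0.0015,0.5],
  [0,0,0,0,0,0.0015,0.5],
  [0,0,0,0,0,0.0015,0.5],
  [0,0,0,0,0,0.0015,0.5],
  [0,0,0,0,0,0.0015,0.5],
  [0,0,0,0,0,0.0015,0.5],
  [0,0,0,0,0,0.0015,0.5],
], force=25)

```text
clock: 13.35
tool_pos: [622.5, -256.4, 4.1]
orientation: [[0.422, 0.906, 0.002], [0.906, -0.422, 0.0], [0.001, 0.001, -1.0]]
ft_force: [-0.5, -0.5, -0.8]
grip_width: 52.5
```

>>> play_rows([
  [0,0,0,0,0,-0.02,0.5],
  [0,0,0,0,0,-0.06,0.5],
  [0,0,0,0,0,-0.11,0.5],
  [0,0,0,0,0,-0.16,0.5],
  [0,0,0,0,0,-0.2,0.5],
  [0,0,0,0,0,-0.2,0.5],
])

```text
clock: 13.95
tool_pos: [624.9, -257.6, 210.6]
orientation: [[0.422, 0.906, 0.01], [0.906, -0.422, -0.003], [0.001, 0.01, -1.0]]
ft_force: [1.5, -0.7, -0.2]
grip_width: 52.7
```

```bash
python3 - <<'E'
from h import *
st();row(O+85*F[:,2],tilted());row(O+130*F[:,2],tilted())
E
```

```text
t 13.95 tcp [ 624.9 -257.6  210.6] q [-0.43  0.34  1.79  0.    1.    0.01] F [ 1.5 -0.7 -0.2] w 52.7
in drive [-141.5 -189.5  209.4] toolz.drive [-0.499 -0.01  -0.866] tooly.drive [-0.019 -1.     0.023]
row [ 1.   29.95 -1.39] [ 0.1794 -0.1949  0.0351] n>= 6
row [ 1.   29.95 -1.39] [ 0.1569 -0.1939 -0.0039] n>= 5
```

>>> play_rows([
  [1,30,-1.4,0.157,-0.194,-0.004,0.5],
  [1,30,-1.4,0.157,-0.194,-0.004,0.5],
  [1,30,-1.4,0.157,-0.194,-0.004,0.5],
  [1,30,-1.4,0.157,-0.194,-0.004,0.5],
  [1,30,-1.4,0.157,-0.194,-0.004,0.5],
  [1,30,-1.4,0.157,-0.194,-0.004,0.5],
  [1,30,-1.4,0.157,-0.194,-0.004,0.5],
  [1,30,-1.4,0.157,-0.194,-0.004,0.5],
  [1,30,-1.4,0.157,-0.194,-0.004,0.5],
])

```text
clock: 14.85
tool_pos: [513.3, -32.9, 207.8]
orientation: [[0.348, 0.917, 0.192], [0.792, -0.398, 0.462], [0.501, -0.009, -0.866]]
ft_force: [-0.1, 0.2, -1.2]
grip_width: 52.5
```

```bash
cat >> h.py <<'E'
def look(tag,hs,s=7,half=(50,42)):
    S=monitor.observe();T=S["tool_pos"];C=S["orientation"];ims=[]
    for n in("scene","top"):
        p=vision.grab_frame(n);pickle.dump(p,open(f"{n}_{tag}.pkl","wb"))
        c=proj(p,O+40*F[:,2])[0].astype(int);b=np.maximum(c-[28,35],0)
        im=cv2.resize(p["pixels"][b[1]:b[1]+70,b[0]:b[0]+56,::-1],None,fx=7,fy=7,interpolation=cv2.INTER_CUBIC)
        for f,r,h,col in hs:
            if f=="d": q=circ(O,F,r,h)
            else: q=circ(T,np.c_[C[:,0],C[:,1],-C[:,2]],r,h)
            cv2.polylines(im,[((proj(p,q)-b+.5)*7).astype(int)],True,col,1)
        ims.append(im)
    cv2.imwrite(f"pics/{tag}.png",np.hstack(ims))
E
python3 - <<'E'
from h import *
st();row(O+85*F[:,2],tilted())
G=(0,200,0);Y=(0,255,255)
look("sp1",[("d",15.5,0,G),("d",15.5,12,G),("d",9,53,G),("t",27,-4,Y),("t",27,12,Y),("t",18,12,Y)])
E
```

```text
t 14.85 tcp [513.3 -32.9 207.8] q [-0.38  0.1   2.18  0.66  0.96 -0.38] F [-0.1  0.2 -1.2] w 52.5
in drive [ -2.7   2.1 126. ] toolz.drive [ 0.001  0.007 -1.   ] tooly.drive [-0.005 -1.    -0.007]
row [-0.42 -0.05 -0.28] [0.0027 0.0024 0.041 ] n>= 1
```

View pics/sp1.png

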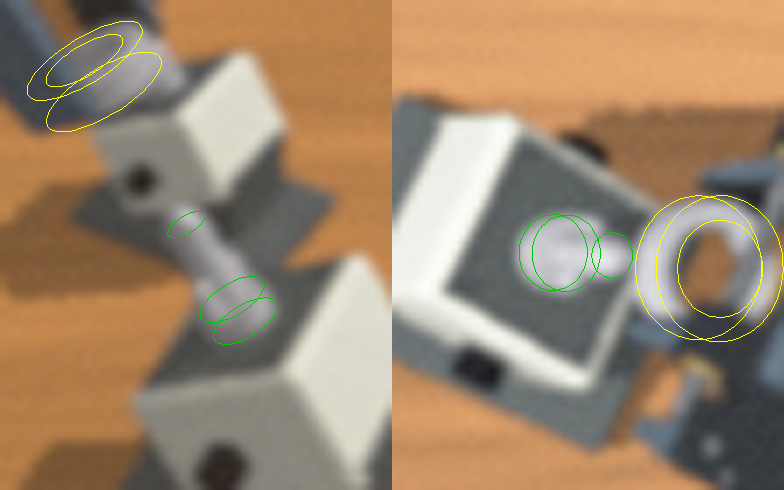

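>>> play_rows([
  [-0.4,0,-0.3,0.0027,0.0024,0.01,0.5],
  [-0.4,0,-0.3,0.0027,0.0024,0.03,0.5],
  [-0.4,0,-0.3,0.0027,0.0024,0.055,0.5],
  [-0.4,0,-0.3,0.0027,0.0024,0.075,0.5],
  [-0.4,0,-0.3,0.0027,0.0024,0.084,0.5],
  [-0.4,0,-0.3,0.0027,0.0024,0.084,0.5],
  [-0.4,0,-0.3,0.0027,0.0024,0.084,0.5],
])

```text
clock: 15.65
tool_pos: [532.2, 7.8, 136.9]
orientation: [[0.343, 0.918, 0.198], [0.795, -0.396, 0.46], [0.501, 0.0, -0.865]]
ft_force: [-0.4, -0.5, -2.0]
grip_width: 52.3
```

```bash
python3 - <<'E'
from h import *
st();row(O+38*F[:,2],tilted())
G=(0,200,0);Y=(0,255,255)
look("sp2",[("d",15.5,0,G),("t",27,-4,Y),("t",27,12,Y),("t",18,12,Y)])
E
```

```text
t 15.65 tcp [532.2   7.8 136.9] q [-0.28  0.24  2.19  0.76  0.8  -0.45] F [-0.4 -0.5 -2. ] w 52.3
in drive [ 0.7  0.9 42.2] toolz.drive [ 0.001  0.001 -1.   ] tooly.drive [ 0.001 -1.    -0.001]
row [-0.03 -0.06  0.06] [-0.0007  0.0009  0.0042] n>= 1
```

View pics/sp2.png

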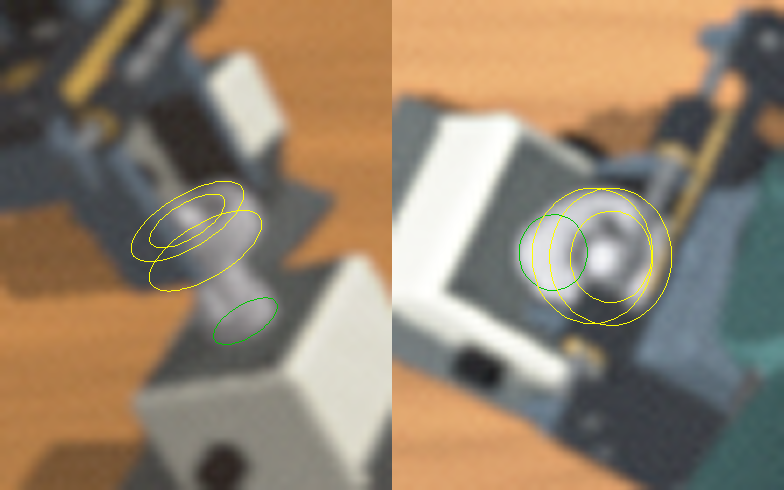

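>>> play_rows([
  [0,0,0,-0.0007,0.0009,0.004,0.5],
  [0,0,0,-0.0007,0.0009,0.008,0.5],
  [0,0,0,-0.0007,0.0009,0.012,0.5],
  [0,0,0,-0.0007,0.0009,0.015,0.5],
  [0,0,0,-0.0007,0.0009,0.015,0.5],
])

```text
clock: 16.25
tool_pos: [535.3, 14.1, 122.8]
orientation: [[0.343, 0.918, 0.198], [0.795, -0.396, 0.46], [0.501, -0.001, -0.866]]
ft_force: [-0.1, 0.6, -0.8]
grip_width: 52.6
```

```bash
python3 - <<'E'
from h import *
st()
s=monitor.observe();print("F drive",(F.T@s["ft_force"]).round(1),"tq",(F.T@s["ft_torque"]).round(2))
E
```

```text
t 16.25 tcp [535.3  14.1 122.8] q [-0.27  0.27  2.19  0.79  0.78 -0.46] F [-0.1  0.6 -0.8] w 52.6
in drive [-0.2  0.6 26.4] toolz.drive [ 0.001  0.001 -1.   ] tooly.drive [ 0.001 -1.    -0.001]
F drive [ 0.1  0.3 -1. ] tq [-0.    0.49  0.  ]
```

Past the key tops with no force. Continue down.

>>> play_rows([
  [0,0,0,0,0,0.004,0.5],
  [0,0,0,0,0,0.008,0.5],
  [0,0,0,0,0,0.012,0.5],
  [0,0,0,0,0,0.016,0.5],
  [0,0,0,0,0,0.018,0.5],
  [0,0,0,0,0,0.019,0.5],
])

```text
clock: 16.85
tool_pos: [539.2, 22.8, 106.5]
orientation: [[0.343, 0.918, 0.198], [0.795, -0.396, 0.46], [0.501, -0.001, -0.866]]
ft_force: [0.1, 0.3, -0.9]
grip_width: 52.8
```

```bash
python3 - <<'E'
from h import *
st()
s=monitor.observe();print("F drive",(F.T@s["ft_force"]).round(1),"tq",(F.T@s["ft_torque"]).round(2))
E
```

```text
t 16.85 tcp [539.2  22.8 106.5] q [-0.25  0.3   2.19  0.82  0.75 -0.49] F [ 0.1  0.3 -0.9] w 52.8
in drive [-0.1  0.5  7.6] toolz.drive [ 0.001  0.001 -1.   ] tooly.drive [ 0.001 -1.    -0.001]
F drive [-0.2  0.  -1. ] tq [ 0.03  0.52 -0.02]
```

>>> play_rows([
  [0,0,0,0,0,0.001,0.5],
  [0,0,0,0,0,0.002,0.5],
  [0,0,0,0,0,0.003,0.5],
  [0,0,0,0,0,0.003,0.5],
])

```text
clock: 17.25
tool_pos: [539.9, 24.0, 104.2]
orientation: [[0.343, 0.918, 0.198], [0.795, -0.396, 0.46], [0.501, -0.0, -0.866]]
ft_force: [0.3, 0.1, -1.4]
grip_width: 52.4
```

>>> play_rows([
  [0,0,0,0,0,0.001,0.5],
  [0,0,0,0,0,0.001,0.5],
])

```text
clock: 17.45
tool_pos: [540.0, 24.3, 103.8]
orientation: [[0.342, 0.919, 0.198], [0.795, -0.395, 0.46], [0.501, -0.0, -0.865]]
ft_force: [-7.4, -5.3, 11.3]
grip_width: 52.5
```

Firm contact at the foot. Release and retract.

>>> play_rows([
  [0,0,0,0,0,0,0.75],
  [0,0,0,0,0,0,0.75],
  [0,0,0,0,0,0,0.75],
  [0,0,0,0,0,-0.01,0.8],
  [0,0,0,0,0,-0.04,0.9],
  [0,0,0,0,0,-0.08,1],
  [0,0,0,0,0,-0.12,1],
  [0,0,0,0,0,-0.16,1],
  [0,0,0,0,0,-0.16,1],
])

```text
clock: 18.35
tool_pos: [509.7, -51.7, 246.7]
orientation: [[0.341, 0.917, 0.204], [0.796, -0.398, 0.457], [0.5, 0.007, -0.866]]
ft_force: [0.3, -0.0, 0.3]
grip_width: 91.4
```

```bash
python3 - <<'E'
from h import *
st()
G=(0,200,0);Y=(0,255,255)
look("sp3",[("d",27,0,G),("d",27,16,Y),("d",9,53,G)])
# collar slot angle
a=pickle.load(open("top0.pkl","rb"));b=pickle.load(open("scene0.pkl","rb"))
for p,n in((a,"t"),(b,"s")):
    # rectify top surface z=18 onto metric grid
    g=np.mgrid[-36:36:0.25,-36:36:0.25];X=np.stack([458+g[0],238.5+g[1],np.full_like(g[0],18)],-1)
    uv=proj(p,X.reshape(-1,3)).reshape(*g[0].shape,2).astype(np.float32)
    im=cv2.remap(p["pixels"][:,:,::-1],uv[...,0],uv[...,1],cv2.INTER_CUBIC)  # rows: +x down, cols +y right
    cv2.imwrite(f"pics/rect_{n}.png",im)
cv2.imwrite("pics/rect.png",np.hstack([cv2.imread("pics/rect_t.png"),cv2.imread("pics/rect_s.png")]))
E
```

```text
t 18.35 tcp [509.7 -51.7 246.7] q [-0.41  0.04  2.16  0.62  1.03 -0.36] F [ 0.3 -0.   0.3] w 91.4
in drive [  0.6  -2.  169. ] toolz.drive [ 0.001 -0.006 -1.   ] tooly.drive [ 0.003 -1.     0.006]
```

View pics/sp3.png

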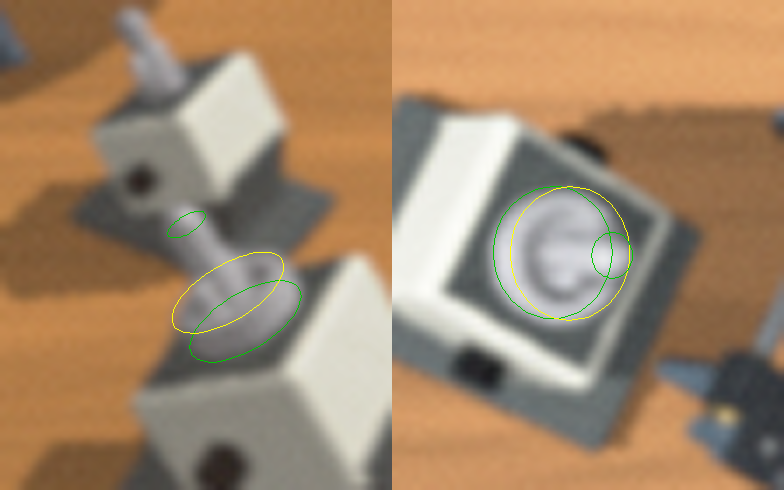

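View pics/rect.png

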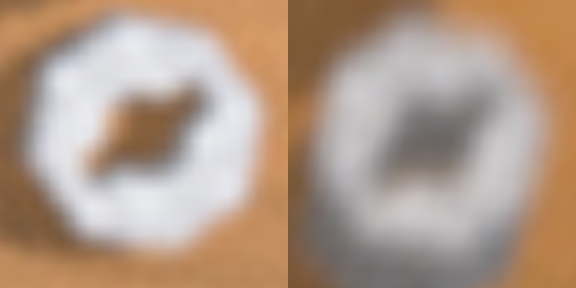

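The spacer sits flat on the face: top px ring outline centred at (563,253) in the crop, matching the home outline. Now the collar's slot angle.

```bash
python3 - <<'E'
from h import *
for n in "ts":
    im=cv2.imread(f"pics/rect_{n}.png").astype(float)
    sat=im.max(2)-im.min(2);br=im.max(2); g=np.mgrid[-36:36:0.25,-36:36:0.25]
    for cx,cy in((0,0),(-1,-1),(2,0)):
      m=(np.hypot(g[0]-cx,g[1]-cy)<20)
      wt=np.clip(np.percentile(br[m],70)-br,0,None)*m
      X=np.c_[g[0].ravel(),g[1].ravel()];w=wt.ravel()
      c=(X*w[:,None]).sum(0)/w.sum();C=((X-c)*w[:,None]).T@(X-c)/w.sum();ev,V=np.linalg.eigh(C)
      # outer
      print(n,"hole c",c.round(1)+[458,238.5],"ang",np.degrees(np.arctan2(V[1,1],V[0,1])).round(1)%180,ev.round(1))
row([457.5,238.5,70],down(-58)); row([457.5,238.5,250],down(-58));row([457.5,238.5,250],down(122))
E
```

```text
t hole c [455.8 240.1] ang 128.5 [26.5 73. ]
t hole c [455.8 240.1] ang 128.7 [26.4 72.7]
t hole c [456.1 239.9] ang 129.2 [27.8 69.7]
s hole c [456.5 238.4] ang 125.2 [28. 72.]
s hole c [456.5 238.4] ang 125.3 [28.1 72. ]
s hole c [456.7 238.2] ang 125.0 [28.6 69.9]
row [ -8.98 -29.15  33.82] [ 0.1252 -0.1615  0.2717] n>= 7
row [ -8.98 -29.15  33.82] [ 0.2153 -0.1612  0.1159] n>= 6
row [  37.91  -11.68 -141.12] [ 0.2153 -0.1612  0.1159] n>= 18
```

```bash
python3 - <<'E'
from h import *
row([456.5,239,250],down(37))
E
```

```text
row [ 15.91 -27.13 -58.93] [ 0.2153 -0.1623  0.1159] n>= 8
```

>>> play_rows([
  [16,-27,-59,0.215,-0.162,0.116,1],
  [16,-27,-59,0.215,-0.162,0.116,1],
  [16,-27,-59,0.215,-0.162,0.116,1],
  [16,-27,-59,0.215,-0.162,0.116,1],
  [16,-27,-59,0.215,-0.162,0.116,1],
  [16,-27,-59,0.215,-0.162,0.116,1],
  [16,-27,-59,0.215,-0.162,0.116,1],
  [16,-27,-59,0.215,-0.162,0.116,1],
  [16,-27,-59,0.215,-0.162,0.116,1],
  [16,-27,-59,0.215,-0.162,0.116,1],
  [16,-27,-59,0.215,-0.162,0.116,1],
])

```text
clock: 19.55
tool_pos: [456.0, 238.8, 248.6]
orientation: [[-0.601, 0.799, -0.004], [0.799, 0.601, 0.004], [0.006, -0.001, -1.0]]
ft_force: [-0.3, -0.2, -0.1]
grip_width: 91.2
```

```bash
python3 - <<'E'
from h import *
st();row([456.5,239,45],down(37))
E
```

```text
t 19.55 tcp [456.  238.8 248.6] q [ 0.43  0.04  2.08  0.01  1.02 -0.21] F [-0.3 -0.2 -0.1] w 91.2
in drive [213.9 162.6  48.1] toolz.drive [-0.498  0.005 -0.867] tooly.drive [ 0.752 -0.494 -0.435]
row [-0.05 -0.32 -0.04] [-0.0012  0.0007  0.2036] n>= 5
```

>>> play_rows([
  [0,-0.3,0,-0.001,0.001,0.05,1],
  [0,-0.3,0,-0.001,0.001,0.1,1],
  [0,-0.3,0,-0.001,0.001,0.15,1],
  [0,-0.3,0,-0.001,0.001,0.19,1],
  [0,-0.3,0,-0.001,0.001,0.204,1],
  [0,-0.3,0,-0.001,0.001,0.204,1],
])

```text
clock: 20.15
tool_pos: [456.4, 238.7, 44.0]
orientation: [[-0.602, 0.798, -0.003], [0.798, 0.602, -0.002], [-0.0, -0.004, -1.0]]
ft_force: [0.6, -1.5, 1.3]
grip_width: 90.9
```

```bash
python3 - <<'E'
from h import *
st();row([456.5,239,6],down(37))
p=vision.grab_frame("scene");c=proj(p,[456,239,20])[0].astype(int);save(p,"s7.png",(c[0]-40,c[1]-40,c[0]+40,c[1]+40),5)
E
```

```text
t 20.15 tcp [456.4 238.7  44. ] q [ 0.44  0.38  2.15 -0.    0.62 -0.21] F [ 0.6 -1.5  1.3] w 90.9
in drive [ 111.7  162.3 -129.2] toolz.drive [-0.503  0.002 -0.864] tooly.drive [ 0.751 -0.494 -0.438]
row [-0.21  0.    0.03] [0.0002 0.0005 0.038 ] n>= 1
```

View pics/s7.png

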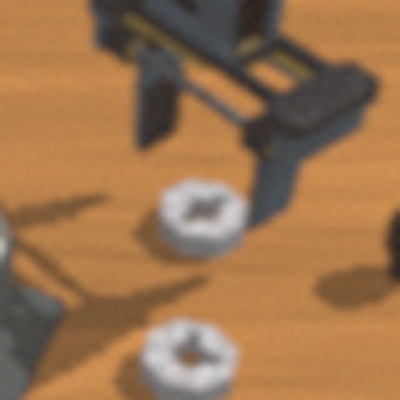

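The collar between the jaws has opposite slots, crop px (203,207). The right-angled one is below at (190,350). Descend, centring squeeze, turn 90°, grip.

>>> play_rows([
  [-0.2,0,0,0,0,0.025,0.9],
  [-0.2,0,0,0,0,0.038,0.7],
  [-0.2,0,0,0,0,0.038,0.5],
  [-0.2,0,0,0,0,0.038,0.5],
  [-0.2,0,0,0,0,0.038,0.5],
  [-0.2,0,0,0,0,0.038,0.5],
  [-0.2,0,0,0,0,0.038,0.5],
  [-0.2,0,0,0,0,0.038,0.5],
  [-0.2,0,0,0,0,0.038,0.5],
  [-0.2,0,0,0,0,0.038,0.5],
], force=8)

```text
clock: 21.2
tool_pos: [457.6, 239.8, 8.2]
orientation: [[-0.604, 0.797, 0.004], [0.797, 0.604, 0.001], [-0.001, 0.004, -1.0]]
ft_force: [-2.6, -1.6, 8.8]
grip_width: 54.1
```

>>> play_rows([
  [0,0,0,0,0,0,0.85],
  [0,0,0,0,0,0,0.85],
  [0,0,0,0,0,0,0.85],
  [0,0,0,0,0,0,0.85],
])

```text
clock: 21.6
tool_pos: [457.2, 239.6, 7.2]
orientation: [[-0.604, 0.797, 0.003], [0.797, 0.604, 0.001], [-0.001, 0.003, -1.0]]
ft_force: [-0.1, -0.2, 0.5]
grip_width: 77.4
```

>>> play_rows([
  [0,0,90,0,0,0,0.85],
  [0,0,90,0,0,0,0.85],
  [0,0,90,0,0,0,0.85],
  [0,0,90,0,0,0,0.85],
  [0,0,90,0,0,0,0.85],
  [0,0,90,0,0,0,0.85],
  [0,0,90,0,0,0,0.85],
  [0,0,90,0,0,0,0.85],
  [0,0,90,0,0,0,0.85],
  [0,0,90,0,0,0,0.85],
  [0,0,90,0,0,0,0.85],
  [0,0,90,0,0,0,0.85],
])

```text
clock: 22.8
tool_pos: [457.1, 239.6, 7.1]
orientation: [[0.798, 0.603, 0.003], [0.603, -0.798, 0.001], [0.003, 0.001, -1.0]]
ft_force: [0.1, -0.6, -0.9]
grip_width: 77.2
```

>>> play_rows([
  [0,0,0,0,0,0,0.5],
  [0,0,0,0,0,0,0.5],
  [0,0,0,0,0,0,0.5],
  [0,0,0,0,0,0,0.5],
  [0,0,0,0,0,0,0.5],
  [0,0,0,0,0,0,0.5],
  [0,0,0,0,0,0,0.5],
], force=25)

```text
clock: 23.5
tool_pos: [457.1, 239.6, 7.2]
orientation: [[0.797, 0.604, 0.003], [0.604, -0.797, 0.001], [0.003, 0.001, -1.0]]
ft_force: [0.7, -0.8, -1.3]
grip_width: 53.7
```

```bash
python3 - <<'E'
from h import *
st()
E
```

```text
t 23.5 tcp [457.1 239.6   7.2] q [ 0.44  0.45  2.15 -0.    0.54  1.36] F [ 0.7 -0.8 -1.3] w 53.7
in drive [  94.3  161.9 -161.6] toolz.drive [-0.498 -0.002 -0.867] tooly.drive [-0.425 -0.871  0.247]
```

>>> play_rows([
  [0,0,0,0,0,-0.02,0.5],
  [0,0,0,0,0,-0.06,0.5],
  [0,0,0,0,0,-0.11,0.5],
  [0,0,0,0,0,-0.16,0.5],
  [0,0,0,0,0,-0.21,0.5],
  [0,0,0,0,0,-0.25,0.5],
  [0,0,0,0,0,-0.25,0.5],
])

```text
clock: 24.2
tool_pos: [458.5, 240.5, 262.6]
orientation: [[0.797, 0.604, 0.01], [0.604, -0.797, 0.004], [0.011, 0.003, -1.0]]
ft_force: [0.4, 1.3, -3.6]
grip_width: 54.0
```

```bash
python3 - <<'E'
from h import *
st();row(O+150*F[:,2],tilted())
for n in("scene","top"):
  p=vision.grab_frame(n);c=proj(p,monitor.observe()["tool_pos"])[0].astype(int);save(p,"c8%s.png"%n,(c[0]-30,c[1]-30,c[0]+30,c[1]+30),6)
E
cd pics; python3 -c "
import cv2,numpy as np
cv2.imwrite('c8.png',np.hstack([cv2.imread('c8scene.png'),cv2.imread('c8top.png')]))"
```

```text
t 24.2 tcp [458.5 240.5 262.6] q [ 0.44  0.02  2.07 -0.    1.04  1.36] F [ 0.4  1.3 -3.6] w 54.0
in drive [223.1 161.   58.9] toolz.drive [-0.493 -0.008 -0.87 ] tooly.drive [-0.424 -0.871  0.248]
row [  8.01  28.76 -28.66] [-0.1292  0.2575  0.0319] n>= 6
```

View pics/c8.png

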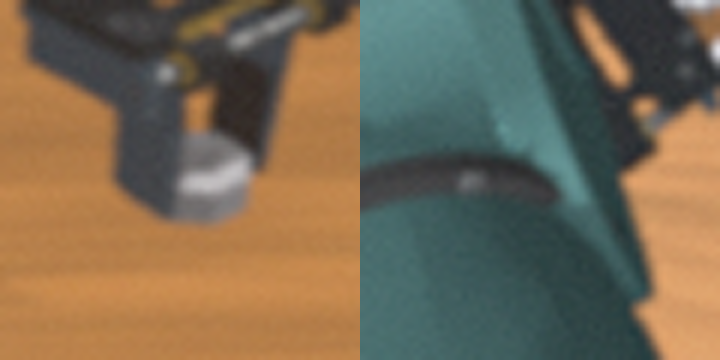

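>>> play_rows([
  [8,28.8,-28.7,-0.129,0.2575,0.032,0.5],
  [8,28.8,-28.7,-0.129,0.2575,0.032,0.5],
  [8,28.8,-28.7,-0.129,0.2575,0.032,0.5],
  [8,28.8,-28.7,-0.129,0.2575,0.032,0.5],
  [8,28.8,-28.7,-0.129,0.2575,0.032,0.5],
  [8,28.8,-28.7,-0.129,0.2575,0.032,0.5],
  [8,28.8,-28.7,-0.129,0.2575,0.032,0.5],
  [8,28.8,-28.7,-0.129,0.2575,0.032,0.5],
  [8,28.8,-28.7,-0.129,0.2575,0.032,0.5],
  [8,28.8,-28.7,-0.129,0.2575,0.032,0.5],
])

```text
clock: 25.3
tool_pos: [508.5, -45.6, 222.6]
orientation: [[0.352, 0.916, 0.191], [0.795, -0.4, 0.456], [0.494, -0.009, -0.869]]
ft_force: [-0.1, 0.8, -2.8]
grip_width: 53.8
```

```bash
python3 - <<'E'
from h import *
st();row(O+73*F[:,2],tilted())
E
```

```text
t 25.3 tcp [508.5 -45.6 222.6] q [-0.4   0.08  2.17  0.63  1.   -0.36] F [-0.1  0.8 -2.8] w 53.8
in drive [ -7.    1.6 145.6] toolz.drive [-0.007  0.006 -1.   ] tooly.drive [-0.007 -1.    -0.006]
row [-0.36  0.38 -0.42] [0.0075 0.002  0.0726] n>= 2
```

>>> play_rows([
  [-0.4,0.4,-0.4,0.0075,0.002,0.03,0.5],
  [-0.4,0.4,-0.4,0.0075,0.002,0.06,0.5],
  [-0.4,0.4,-0.4,0.0075,0.002,0.07,0.5],
  [-0.4,0.4,-0.4,0.0075,0.002,0.07,0.5],
  [-0.4,0.4,-0.4,0.0075,0.002,0.07,0.5],
])

```text
clock: 25.8
tool_pos: [527.0, -6.3, 168.3]
orientation: [[0.339, 0.919, 0.201], [0.796, -0.394, 0.459], [0.501, 0.004, -0.865]]
ft_force: [-0.3, -0.1, -2.0]
grip_width: 53.7
```

```bash
python3 - <<'E'
from h import *
st();row(O+66*F[:,2],tilted())
G=(0,200,0);Y=(0,255,255)
look("co1",[("d",27,0,G),("d",27,16,G),("d",9,53,G),("t",27,-7,Y),("t",27,11,Y),("t",11,11,Y)])
E
```

```text
t 25.8 tcp [527.   -6.3 168.3] q [-0.32  0.18  2.19  0.72  0.86 -0.41] F [-0.3 -0.1 -2. ] w 53.7
in drive [ 3.4  0.1 76.9] toolz.drive [ 0.001 -0.002 -1.   ] tooly.drive [ 0.005 -1.     0.002]
row [ 0.1  -0.07  0.31] [-0.0035  0.0001  0.0109] n>= 1
```

View pics/co1.png

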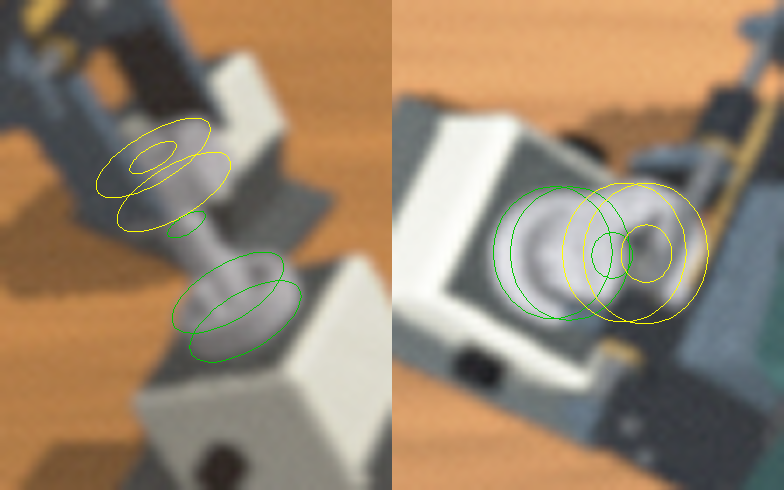

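>>> play_rows([
  [0.1,0,0.3,-0.0034,0,0.003,0.5],
  [0.1,0,0.3,-0.0034,0,0.006,0.5],
  [0.1,0,0.3,-0.0034,0,0.007,0.5],
  [0.1,0,0.3,-0.0034,0,0.007,0.5],
])

```text
clock: 26.3
tool_pos: [527.3, -6.1, 160.1]
orientation: [[0.344, 0.918, 0.199], [0.794, -0.398, 0.46], [0.501, 0.0, -0.865]]
ft_force: [0.1, -0.5, -2.7]
grip_width: 53.8
```

```bash
cat >> h.py <<'E'
def fd():
    s=monitor.observe();print("F drive",(F.T@s["ft_force"]).round(1),"tq",(F.T@s["ft_torque"]).round(2))
E
python3 - <<'E'
from h import *
st();fd()
E
```

```text
t 26.3 tcp [527.3  -6.1 160.1] q [-0.31  0.19  2.19  0.73  0.85 -0.42] F [ 0.1 -0.5 -2.7] w 53.8
in drive [-0.4 -0.1 69.6] toolz.drive [ 0.001 -0.001 -1.   ] tooly.drive [-0.    -1.     0.001]
F drive [-1.7 -0.3 -2.1] tq [0.06 0.64 0.01]
```

>>> play_rows([
  [0,0,0,0.0003,0,0.004,0.5],
  [0,0,0,0.0003,0,0.008,0.5],
  [0,0,0,0.0003,0,0.011,0.5],
  [0,0,0,0.0003,0,0.011,0.5],
])

```text
clock: 26.7
tool_pos: [529.5, -0.5, 150.3]
orientation: [[0.344, 0.918, 0.199], [0.794, -0.397, 0.46], [0.501, -0.0, -0.865]]
ft_force: [0.5, -0.3, -2.7]
grip_width: 53.8
```

```bash
python3 - <<'E'
from h import *
st();fd()
E
```

```text
t 26.7 tcp [ 5.295e+02 -5.000e-01  1.503e+02] q [-0.3   0.21  2.19  0.74  0.83 -0.43] F [ 0.5 -0.3 -2.7] w 53.8
in drive [-0.1  0.2 58.2] toolz.drive [ 0.001  0.    -1.   ] tooly.drive [-0. -1. -0.]
F drive [-1.4 -0.6 -2.3] tq [ 0.03  0.66 -0.02]
```

Free so far, with the underside about 9 mm below the tip. Continue.

>>> play_rows([
  [0,0,0,0,0,0.004,0.5],
  [0,0,0,0,0,0.008,0.5],
  [0,0,0,0,0,0.012,0.5],
  [0,0,0,0,0,0.016,0.5],
  [0,0,0,0,0,0.018,0.5],
  [0,0,0,0,0,0.018,0.5],
])

```text
clock: 27.3
tool_pos: [533.1, 7.6, 134.9]
orientation: [[0.344, 0.918, 0.199], [0.794, -0.397, 0.46], [0.501, -0.0, -0.865]]
ft_force: [1.0, -1.2, -2.7]
grip_width: 53.9
```

```bash
python3 - <<'E'
from h import *
st();fd()
E
```

```text
t 27.3 tcp [533.1   7.6 134.9] q [-0.28  0.24  2.19  0.77  0.8  -0.45] F [ 1.  -1.2 -2.7] w 53.9
in drive [-0.1  0.  40.4] toolz.drive [ 0.001 -0.    -1.   ] tooly.drive [-0. -1.  0.]
F drive [-1.9 -1.4 -2. ] tq [ 0.    0.63 -0.01]
```

Now underside about 33; key tops are at 30. Go slowly onto the keys.

>>> play_rows([
  [0,0,0,0,0,0.002,0.5],
  [0,0,0,0,0,0.004,0.5],
  [0,0,0,0,0,0.006,0.5],
  [0,0,0,0,0,0.008,0.5],
  [0,0,0,0,0,0.008,0.5],
])

```text
clock: 27.8
tool_pos: [534.8, 11.3, 128.1]
orientation: [[0.344, 0.918, 0.199], [0.794, -0.398, 0.46], [0.501, 0.0, -0.865]]
ft_force: [-0.3, 0.3, -2.2]
grip_width: 53.8
```

```bash
python3 - <<'E'
from h import *
st();fd()
E
```

```text
t 27.8 tcp [534.8  11.3 128.1] q [-0.28  0.25  2.19  0.78  0.79 -0.46] F [-0.3  0.3 -2.2] w 53.8
in drive [-0.1 -0.  32.4] toolz.drive [ 0.001 -0.    -1.   ] tooly.drive [-0. -1.  0.]
F drive [-1.   0.4 -2. ] tq [ 0.08  0.61 -0.02]
```

>>> play_rows([
  [0,0,0,0,0,0.003,0.5],
  [0,0,0,0,0,0.006,0.5],
  [0,0,0,0,0,0.0075,0.5],
  [0,0,0,0,0,0.0085,0.5],
  [0,0,0,0,0,0.0085,0.5],
])

```text
clock: 28.3
tool_pos: [536.5, 15.1, 120.8]
orientation: [[0.344, 0.918, 0.199], [0.794, -0.398, 0.46], [0.501, 0.0, -0.865]]
ft_force: [0.2, 0.7, -2.6]
grip_width: 53.9
```

>>> play_rows([
  [0,0,0,0,0,0.001,0.5],
  [0,0,0,0,0,0.001,0.5],
])

```text
clock: 28.5
tool_pos: [536.7, 15.3, 120.5]
orientation: [[0.344, 0.918, 0.2], [0.794, -0.397, 0.46], [0.501, 0.001, -0.865]]
ft_force: [-6.7, -5.7, 7.6]
grip_width: 53.8
```

```bash
python3 - <<'E'
from h import *
st();fd()
E
```

```text
t 28.5 tcp [536.7  15.3 120.5] q [-0.27  0.27  2.19  0.79  0.77 -0.47] F [-6.7 -5.7  7.6] w 53.8
in drive [ 0.  -0.2 23.6] toolz.drive [ 0.001 -0.001 -1.   ] tooly.drive [ 0.    -1.     0.001]
F drive [-3.   3.9 10.5] tq [ 0.82  0.95 -0.12]
```

Contact at the expected depth (23.6 against 23.2). Release, retract, look.

>>> play_rows([
  [0,0,0,0,0,0,0.75],
  [0,0,0,0,0,0,0.75],
  [0,0,0,0,0,0,0.75],
  [0,0,0,0,0,-0.01,0.8],
  [0,0,0,0,0,-0.04,0.9],
  [0,0,0,0,0,-0.08,1],
  [0,0,0,0,0,-0.12,1],
  [0,0,0,0,0,-0.15,1],
  [0,0,0,0,0,-0.15,1],
])

```text
clock: 29.4
tool_pos: [507.9, -55.6, 253.9]
orientation: [[0.343, 0.917, 0.205], [0.795, -0.399, 0.457], [0.501, 0.006, -0.866]]
ft_force: [0.2, 0.1, -0.1]
grip_width: 91.3
```

```bash
python3 - <<'E'
from h import *
st()
G=(0,200,0);Y=(0,255,255)
look("co2",[("d",27,0,G),("d",27,16,G),("d",28,34,Y),("d",9,53,G)])
row([446,-239.5,120],down(-25))
E
```

```text
t 29.4 tcp [507.9 -55.6 253.9] q [-0.42  0.03  2.16  0.62  1.05 -0.35] F [ 0.2  0.1 -0.1] w 91.3
in drive [  0.5  -1.9 177.4] toolz.drive [ 0.001 -0.007 -1.   ] tooly.drive [ 0.001 -1.     0.007]
row [ -0.3  -30.07   1.51] [-0.2337  0.018   0.0154] n>= 5
```

View pics/co2.png

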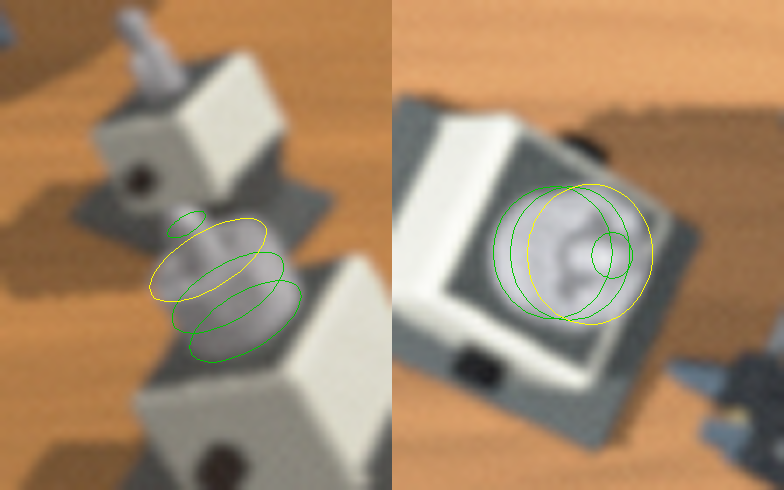

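Both images show the collar flush: its top face matches the 34 mm outline at crop px (590,253). Now the knob, again with a centring squeeze.

```bash
python3 - <<'E'
from h import *
row([446.5,-239.3,120],down(65))
E
```

```text
row [ 23.25 -23.71 -86.24] [-0.2334  0.0184  0.0156] n>= 11
```

>>> play_rows([
  [23.25,-23.7,-86.2,-0.233,0.018,0.0156,1],
  [23.25,-23.7,-86.2,-0.233,0.018,0.0156,1],
  [23.25,-23.7,-86.2,-0.233,0.018,0.0156,1],
  [23.25,-23.7,-86.2,-0.233,0.018,0.0156,1],
  [23.25,-23.7,-86.2,-0.233,0.018,0.0156,1],
  [23.25,-23.7,-86.2,-0.233,0.018,0.0156,1],
  [23.25,-23.7,-86.2,-0.233,0.018,0.0156,1],
  [23.25,-23.7,-86.2,-0.233,0.018,0.0156,1],
  [23.25,-23.7,-86.2,-0.233,0.018,0.0156,1],
  [23.25,-23.7,-86.2,-0.233,0.018,0.0156,1],
  [23.25,-23.7,-86.2,-0.233,0.018,0.0156,1],
  [23.25,-23.7,-86.2,-0.233,0.018,0.0156,1],
])

```text
clock: 30.7
tool_pos: [445.5, -236.9, 118.4]
orientation: [[-0.908, 0.419, -0.003], [0.419, 0.908, 0.002], [0.004, 0.0, -1.0]]
ft_force: [-0.1, 0.8, 0.1]
grip_width: 90.9
```

```bash
python3 - <<'E'
from h import *
st();row([446.5,-239.3,13],down(65))
p=vision.grab_frame("scene");c=proj(p,[446,-239,20])[0].astype(int);save(p,"s9.png",(c[0]-40,c[1]-40,c[0]+40,c[1]+40),5)
w=world(p);d=np.hypot(w[...,0]-447,w[...,1]+239);P=w[(d<35)&(w[...,2]>37)&(w[...,2]<52)];print(len(P),cv2.minEnclosingCircle(P[:,:2].astype(np.float32)),np.median(P[:,2]))
E
```

```text
t 30.7 tcp [ 445.5 -236.9  118.4] q [-0.53  0.22  2.16 -0.    0.76 -1.67] F [-0.1  0.8  0.1] w 90.9
in drive [-232.8  -16.6  155.7] toolz.drive [-0.5    0.004 -0.866] tooly.drive [ 0.866 -0.024 -0.5  ]
row [ 0.   -0.21  0.2 ] [-0.0024 -0.0018  0.1054] n>= 3
85 ((447.4170227050781, -238.77719116210938), 20.550432205200195) 42.74197613750047
```

View pics/s9.png

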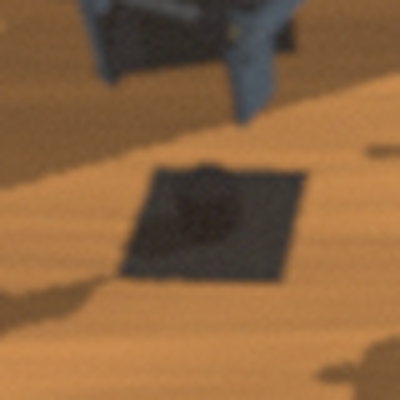

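The knob still stands upright, crop px (207,205), top at z about 43. Descend and squeeze lightly.

>>> play_rows([
  [0,-0.2,0.2,-0.0024,-0.0018,0.04,1],
  [0,-0.2,0.2,-0.0024,-0.0018,0.08,1],
  [0,-0.2,0.2,-0.0024,-0.0018,0.1,0.8],
  [0,-0.2,0.2,-0.0024,-0.0018,0.105,0.6],
  [0,-0.2,0.2,-0.0024,-0.0018,0.105,0.53],
  [0,-0.2,0.2,-0.0024,-0.0018,0.105,0.4],
  [0,-0.2,0.2,-0.0024,-0.0018,0.105,0.4],
  [0,-0.2,0.2,-0.0024,-0.0018,0.105,0.4],
  [0,-0.2,0.2,-0.0024,-0.0018,0.105,0.4],
  [0,-0.2,0.2,-0.0024,-0.0018,0.105,0.4],
  [0,-0.2,0.2,-0.0024,-0.0018,0.105,0.4],
  [0,-0.2,0.2,-0.0024,-0.0018,0.105,0.4],
], force=4)

```text
clock: 31.95
tool_pos: [448.0, -241.2, 15.1]
orientation: [[-0.905, 0.426, 0.003], [0.426, 0.905, -0.001], [-0.003, 0.0, -1.0]]
ft_force: [0.6, 0.3, 6.6]
grip_width: 39.7
```

>>> play_rows([
  [0,0,0,0,0,0,0.4],
  [0,0,0,0,0,0,0.4],
  [0,0,0,0,0,0,0.4],
])

```text
clock: 32.25
tool_pos: [448.0, -241.2, 15.1]
orientation: [[-0.905, 0.426, 0.003], [0.426, 0.905, -0.001], [-0.003, 0.0, -1.0]]
ft_force: [-0.0, 0.6, 7.0]
grip_width: 39.7
```

>>> play_rows([
  [0,0,0,0,0,0,0.8],
  [0,0,0,0,0,0,0.8],
  [0,0,0,0,0,0,0.8],
  [0,0,0,0,0,0,0.8],
])

```text
clock: 32.65
tool_pos: [447.5, -240.9, 14.6]
orientation: [[-0.905, 0.426, 0.002], [0.426, 0.905, -0.001], [-0.002, 0.0, -1.0]]
ft_force: [0.2, -0.3, 0.6]
grip_width: 68.6
```

>>> play_rows([
  [0,0,90,0,0,0,0.8],
  [0,0,90,0,0,0,0.8],
  [0,0,90,0,0,0,0.8],
  [0,0,90,0,0,0,0.8],
  [0,0,90,0,0,0,0.8],
  [0,0,90,0,0,0,0.8],
  [0,0,90,0,0,0,0.8],
  [0,0,90,0,0,0,0.8],
  [0,0,90,0,0,0,0.8],
  [0,0,90,0,0,0,0.8],
  [0,0,90,0,0,0,0.8],
  [0,0,90,0,0,0,0.8],
])

```text
clock: 33.85
tool_pos: [447.5, -241.0, 14.6]
orientation: [[0.427, 0.904, 0.002], [0.904, -0.427, -0.0], [0.0, 0.002, -1.0]]
ft_force: [0.2, -0.6, 0.9]
grip_width: 73.0
```

```bash
python3 - <<'E'
from h import *
st()
E
```

```text
t 33.85 tcp [ 447.5 -241.    14.6] q [-0.54  0.42  2.17  0.    0.55 -0.1 ] F [ 0.2 -0.6  0.9] w 73.0
in drive [-287.3  -20.1   67.2] toolz.drive [-0.5   -0.002 -0.866] tooly.drive [-0.027 -0.999  0.018]
```

>>> play_rows([
  [0,0,0,0,0,0,0.35],
  [0,0,0,0,0,0,0.35],
  [0,0,0,0,0,0,0.35],
  [0,0,0,0,0,0,0.35],
  [0,0,0,0,0,0,0.35],
  [0,0,0,0,0,0,0.35],
  [0,0,0,0,0,0,0.35],
  [0,0,0,0,0,0,0.35],
], force=15)

```text
clock: 34.65
tool_pos: [447.5, -241.0, 14.6]
orientation: [[0.426, 0.905, 0.002], [0.905, -0.426, -0.0], [0.0, 0.002, -1.0]]
ft_force: [-1.0, -0.1, 0.2]
grip_width: 40.1
```

>>> play_rows([
  [0,0,0,0,0,-0.02,0.35],
  [0,0,0,0,0,-0.06,0.35],
  [0,0,0,0,0,-0.11,0.35],
  [0,0,0,0,0,-0.16,0.35],
  [0,0,0,0,0,-0.2,0.35],
  [0,0,0,0,0,-0.2,0.35],
])

```text
clock: 35.25
tool_pos: [449.6, -242.3, 220.0]
orientation: [[0.426, 0.905, 0.009], [0.905, -0.426, -0.005], [-0.001, 0.01, -1.0]]
ft_force: [1.2, 0.6, -1.4]
grip_width: 40.3
```

```bash
python3 - <<'E'
from h import *
st();row(O+140*F[:,2],tilted())
E
```

```text
t 35.25 tcp [ 449.6 -242.3  220. ] q [-0.54  0.06  2.11  0.    0.95 -0.1 ] F [ 1.2  0.6 -1.4] w 40.3
in drive [-184.9  -22.6  245.3] toolz.drive [-0.501 -0.01  -0.866] tooly.drive [-0.022 -0.999  0.024]
row [ 1.04 30.04 -1.59] [ 0.212  -0.0292 -0.0017] n>= 5
```

>>> play_rows([
  [1,30,-1.6,0.212,-0.029,-0.0017,0.35],
  [1,30,-1.6,0.212,-0.029,-0.0017,0.35],
  [1,30,-1.6,0.212,-0.029,-0.0017,0.35],
  [1,30,-1.6,0.212,-0.029,-0.0017,0.35],
  [1,30,-1.6,0.212,-0.029,-0.0017,0.35],
  [1,30,-1.6,0.212,-0.029,-0.0017,0.35],
  [1,30,-1.6,0.212,-0.029,-0.0017,0.35],
  [1,30,-1.6,0.212,-0.029,-0.0017,0.35],
  [1,30,-1.6,0.212,-0.029,-0.0017,0.35],
])

```text
clock: 36.15
tool_pos: [511.2, -37.5, 216.4]
orientation: [[0.348, 0.917, 0.193], [0.793, -0.398, 0.461], [0.5, -0.007, -0.866]]
ft_force: [-0.2, 0.1, -1.3]
grip_width: 40.0
```

```bash
python3 - <<'E'
from h import *
st();row(O+80*F[:,2],tilted())
E
```

```text
t 36.15 tcp [511.2 -37.5 216.4] q [-0.39  0.09  2.18  0.65  0.98 -0.37] F [-0.2  0.1 -1.3] w 40.0
in drive [ -2.8   2.2 136. ] toolz.drive [-0.     0.006 -1.   ] tooly.drive [-0.005 -1.    -0.006]
row [-0.34  0.01 -0.26] [0.0028 0.0025 0.056 ] n>= 2
```

>>> play_rows([
  [-0.3,0,-0.3,0.0028,0.0025,0.02,0.35],
  [-0.3,0,-0.3,0.0028,0.0025,0.04,0.35],
  [-0.3,0,-0.3,0.0028,0.0025,0.054,0.35],
  [-0.3,0,-0.3,0.0028,0.0025,0.054,0.35],
  [-0.3,0,-0.3,0.0028,0.0025,0.054,0.35],
  [-0.3,0,-0.3,0.0028,0.0025,0.054,0.35],
])

```text
clock: 36.75
tool_pos: [525.2, -11.0, 171.6]
orientation: [[0.342, 0.918, 0.198], [0.795, -0.396, 0.459], [0.5, 0.0, -0.866]]
ft_force: [0.4, 0.1, -0.6]
grip_width: 39.9
```

```bash
python3 - <<'E'
from h import *
st();fd();row(O+76*F[:,2],tilted())
G=(0,200,0);Y=(0,255,255)
look("kn1",[("d",28,34,G),("d",9,53,G),("t",20,-11.6,Y),("t",20,28.4,Y)])
E
```

```text
t 36.75 tcp [525.2 -11.  171.6] q [-0.33  0.17  2.19  0.71  0.87 -0.41] F [ 0.4  0.1 -0.6] w 39.9
in drive [ 0.8 -0.1 82.3] toolz.drive [ 0.  0. -1.] tooly.drive [ 0.001 -1.    -0.   ]
F drive [-0.  -0.3 -0.6] tq [-0.01  0.51 -0.06]
row [-0.03 -0.02  0.08] [-0.0008 -0.0001  0.0063] n>= 1
```

View pics/kn1.png

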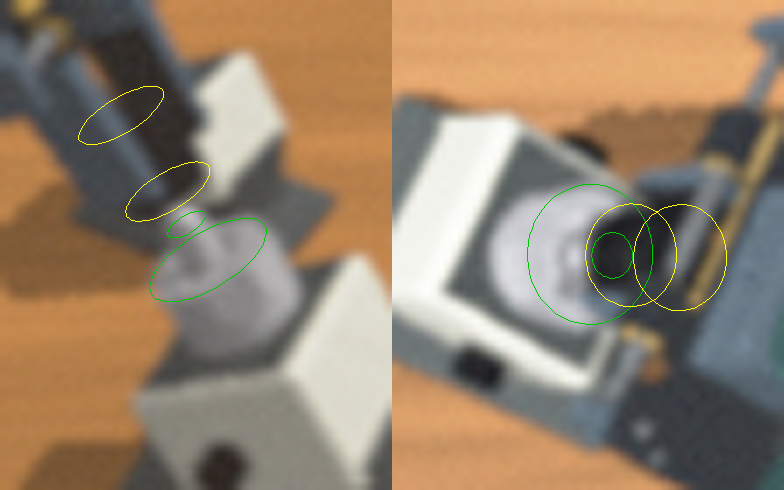

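Knob aligned over the tip. Descend in stages.

>>> play_rows([
  [0,0,0,-0.0008,0,0.006,0.35],
  [0,0,0,-0.0008,0,0.011,0.35],
  [0,0,0,-0.0008,0,0.015,0.35],
  [0,0,0,-0.0008,0,0.019,0.35],
  [0,0,0,-0.0008,0,0.02,0.35],
])

```text
clock: 37.35
tool_pos: [528.6, -1.8, 152.8]
orientation: [[0.343, 0.919, 0.197], [0.795, -0.395, 0.46], [0.5, -0.001, -0.866]]
ft_force: [-0.0, -0.5, -0.4]
grip_width: 40.0
```

```bash
python3 - <<'E'
from h import *
st();fd()
E
```

```text
t 37.35 tcp [528.6  -1.8 152.8] q [-0.31  0.21  2.19  0.73  0.84 -0.43] F [-0.  -0.5 -0.4] w 40.0
in drive [-0.2  0.5 61. ] toolz.drive [ 0.     0.002 -1.   ] tooly.drive [ 0.001 -1.    -0.002]
F drive [-0.6 -0.2 -0.1] tq [-0.1   0.57 -0.05]
```

>>> play_rows([
  [0,0,0,0,0,0.004,0.35],
  [0,0,0,0,0,0.008,0.35],
  [0,0,0,0,0,0.011,0.35],
  [0,0,0,0,0,0.0135,0.35],
  [0,0,0,0,0,0.0135,0.35],
])

```text
clock: 37.85
tool_pos: [531.2, 4.3, 141.3]
orientation: [[0.343, 0.918, 0.197], [0.795, -0.395, 0.46], [0.5, -0.001, -0.866]]
ft_force: [1.9, -0.1, -1.7]
grip_width: 40.2
```

>>> play_rows([
  [0,0,0,0,0,0.001,0.35],
  [0,0,0,0,0,0.002,0.35],
  [0,0,0,0,0,0.002,0.35],
])

```text
clock: 38.15
tool_pos: [531.6, 5.1, 140.0]
orientation: [[0.342, 0.919, 0.197], [0.795, -0.395, 0.46], [0.5, -0.0, -0.866]]
ft_force: [-2.2, -1.6, 3.0]
grip_width: 40.2
```

```bash
python3 - <<'E'
from h import *
st();fd()
E
```

```text
t 38.15 tcp [531.6   5.1 140. ] q [-0.29  0.23  2.19  0.76  0.81 -0.44] F [-2.2 -1.6  3. ] w 40.2
in drive [-0.1  0.4 46.2] toolz.drive [ 0.     0.001 -1.   ] tooly.drive [ 0.002 -1.    -0.001]
F drive [-0.5  1.4  3.8] tq [ 0.17  0.64 -0.01]
```

Contact is starting at the home depth. Press 1.5 mm more, then release.

>>> play_rows([
  [0,0,0,0,0,0.001,0.35],
  [0,0,0,0,0,0.0015,0.35],
  [0,0,0,0,0,0.0015,0.35],
])

```text
clock: 38.45
tool_pos: [531.9, 5.6, 139.2]
orientation: [[0.342, 0.919, 0.197], [0.795, -0.395, 0.46], [0.501, -0.0, -0.866]]
ft_force: [-10.1, -8.3, 17.4]
grip_width: 39.9
```

>>> play_rows([
  [0,0,0,0,0,0,0.7],
  [0,0,0,0,0,0,0.7],
  [0,0,0,0,0,0,0.7],
  [0,0,0,0,0,0,0.7],
  [0,0,0,0,0,-0.01,0.8],
  [0,0,0,0,0,-0.04,0.9],
  [0,0,0,0,0,-0.08,1],
  [0,0,0,0,0,-0.12,1],
  [0,0,0,0,0,-0.12,1],
])

```text
clock: 39.35
tool_pos: [509.6, -51.8, 247.2]
orientation: [[0.341, 0.918, 0.203], [0.796, -0.397, 0.457], [0.5, 0.006, -0.866]]
ft_force: [0.6, 0.3, 0.2]
grip_width: 90.9
```

```bash
python3 - <<'E'
from h import *
st();fd()
G=(0,200,0);Y=(0,255,255)
look("kn2",[("d",27,16,G),("d",28,34,G),("d",20.5,34,Y),("d",20.5,74,Y)])
p=vision.grab_frame("top");save(p,"end.png",s=1.5)
E
```

```text
t 39.35 tcp [509.6 -51.8 247.2] q [-0.41  0.04  2.16  0.62  1.03 -0.36] F [0.6 0.3 0.2] w 90.9
in drive [  0.7  -2.  169.5] toolz.drive [ 0.    -0.005 -1.   ] tooly.drive [ 0.003 -1.     0.005]
F drive [ 0.5 -0.4 -0.1] tq [-0.    0.42  0.  ]
```

View pics/kn2.png

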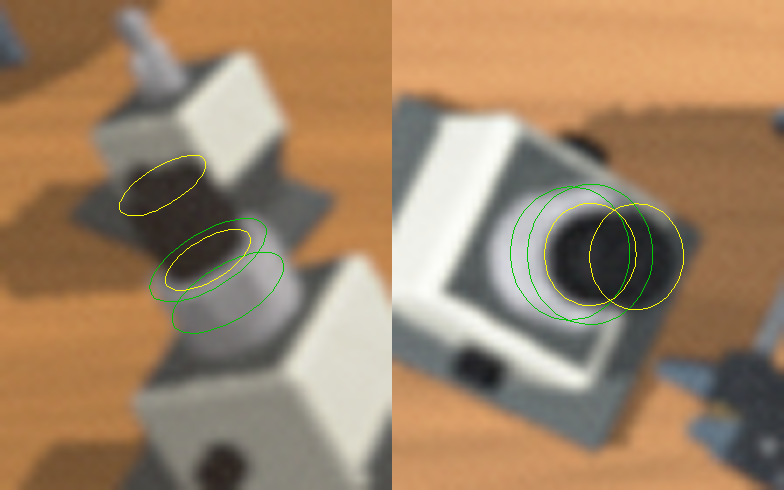

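View pics/end.png

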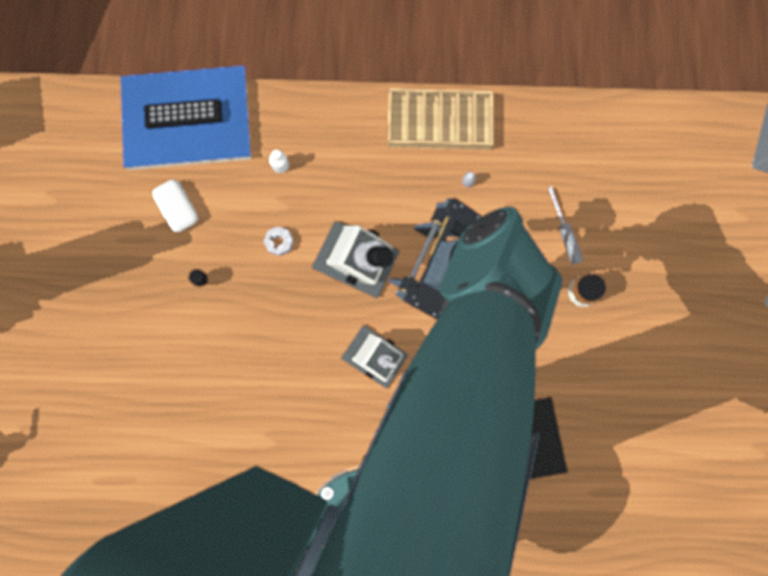

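The knob sits on the collar at the home outline (scene crop ~(208,260), top crop ~(590,253)). The bystanders are unmoved and the gripper is clear.

```bash
python3 - <<'E'
from h import *
print(manip.hand_in())
E
```

```text
the job is handed in; nothing more can be done
None
```

The job is done and handed in at about 39.4 s of the 72 s allowed; the hand-in reports no verdict. I pulled the knob off and stood it on the 110 mm mat. Then I slid on the spacer, the straight-slotted collar and the knob again, each pressed until contact and let go.

- **Spacer:** firm contact with the tool about 4.4 mm above the foot, about where it held the ring (4 mm above its underside). The outline matched its home position in both cameras.
- **Collar:** it passed the keys with no noticeable force and made contact at 23.6 mm tool depth, against 23.2 expected.
- **Knob:** it was pressed home with about 20 N. Its base and top matched the projected home outlines in both cameras.
- **Bystanders:** those visible in the last top picture had not shifted, and the gripper was open and clear with about 0 N on the wrist.
- **Disagreements:** no check failed. The two cameras differed by about 2–4 mm on positions. The first spindle estimate was about 2 mm off because the loose knob hung to the downhill side, and I corrected it once the knob was off. The final seating was checked only by outlines and contact depth, good to about 2 mm.

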